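# Lay out the vaccination table

## Robot

A 6-joint arm with a two-finger parallel gripper is mounted at the origin on the work surface. World frame = base frame: x ahead of the robot, y to its left, z up, the work surface at z = 0. Lengths are in m, angles in rad, forces in N, time in s.
With the tool pointing down it reaches from about 0.35 to 0.85 m from the base axis. Payload 8.1 kg.
Tool frame: the origin (TCP) lies between the finger pads; the fingertips stand 25 mm ahead of it and the grasp point (between the pads) lies 6 mm ahead of it (robot.tip_extent is the distance from the TCP to the fingertips, in m); z points along the fingers, y is the direction in which the jaws open and shut (so a half turn about z gives the same grasp; the last joint's range is limited). The gripper opens to 93 mm and grips with 3 to 60 N. Pads are 15 mm wide; open, the fingers measure 128 mm over their backs; the gripper's body (75 mm by 188 mm) begins 65 mm behind the grasp point.
Start: joints at [1.099, 0.13, 1.488, -0, 1.523, -0.085], TCP at [0.226, 0.556, 0.244] pointing down, gripper open.
Joint ranges: [-2.96, 2.96], [-0.89, 2.26], [0.02, 2.5], [-1.34, 4.48], [0, 2.73], [-2.66, 2.66]. Speed limits (rad/s): [2.39, 2.39, 2.79, 3.14, 3.14, 3.14].

## Interface

Orientations are given as a rotation vector (axis times angle).
In Python, from plant import robot gives the robot as it stands.
- The arm moves only by the tool drive_tool, never from a script. Its argument "increments" is a list of rows, each a list of 7 numbers: the closure, from 0 (fully open) to 1 (shut), then the shift along the world's x, y, z in units of 25 mm (1.0 is 25 mm), then the turn, a rotation vector about the world's x, y, z in rad. In form: [[gripper, dx, dy, dz, rx, ry, rz], ...]. A call has 1 to 20 rows; each row is the pose to reach, as a shift and turn from the pose commanded when the call began; what a row does not reach only later rows make up. A row lasts 1/12 s, in which the tool goes at most 41.7 mm and 7.16 degrees, less where a joint would pass 70% of its speed; a pose out of reach is approached as far as the arm can. A call with a gripper value outside its range is refused whole. The fingers move at their own pace and stop on an object; "squeeze" is the grip in N (left out, the last holds). Time passes only in rows, so rows that repeat a pose let the fingers close. It gives the time, the measured TCP pose, the force and the opening at its end, in the units of the state.
- robot.read_state(): the state, without advancing time (a new reading comes with each control period).
- robot.read_camera(name): name is "side" or "top" or "wrist"; returns a dict with "image" (420x560x3 uint8, red, green, blue), "fx", "fy", "cx", "cy" (pixels), "T" (4x4, takes a point from camera to world coordinates); the wrist camera has in their place "mount" (4x4, takes a point from camera to tool coordinates, whose origin is the TCP and whose axes are the flange's). Camera axes: x right, y down, z forward; pixel columns grow to the right and rows downward; lengths in m; the calibration is good to about 2 mm. A picture is of the moment at which its call begins: read the wrist's pose just before it. There is no depth.
- robot.close_job(): hands the job in, once; it reports no verdict.
The state is a dict: "t": time; "q": joint angles; "dq": joint speeds; "joint_torque": joint torques, N m; "tool_pos": TCP position; "orientation": TCP orientation; "force": force on the tool from outside, world axes, zero at the start; "wrist_torque": the same for the moment, N m; "opening": finger opening in m.
Only numpy, scipy, OpenCV 4.12 (cv2) and the standard library are available. Lean on these libraries where they do the work, as an engineer would, in place of code of your own. Each camera call takes 0.05 s, during which the arm holds its last target.

## Task

Get the vaccination table ready: lay the cream ice pack on the middle of the orange plate and stand the red-capped vial upright on the middle of the ice pack; stand the steel tin in the gap between the plate and the pink bottle, in line with them and touching neither; and lay the dark blue booklet squarely on the pile in the grey holder, then swing the holder's weighted arm down so that it rests on the booklet. Leave the blue-capped vial and the pink bottle where they are.

Things in the scene. Friction and masses are not known exactly. Their poses are not given: they have to be found in the camera images.
- ice_pack_c (a point): Cream-coloured rigid ice pack, a loose flat block 95 x 55 x 28 mm (x, y, z) with a darker round spot in the middle of its top and a small plug at its +x end; lies flat on the table. This point is its centre, half-way up (14 mm). x along its long side, z up. 0.1 to 0.2 kg.
- vial_red_c (a point): Small loose glass vial with a RED cap, standing upright: diameter 23 mm (cap 21 mm), 44 mm high. This point is its centre, half-way up (22 mm), z along its axis. About 30 g.
- vial_blue_c (a point): The same vial with a BLUE cap (23 mm diameter, 44 mm high; this point is its centre, half-way up). Not needed: leave it standing where it is.
- tin_c (a point): Round lidded tin of bare steel, loose, standing: 60 mm diameter at the lid, 58 mm below it, 44 mm high. This point is its centre, half-way up (22 mm). About 0.12 kg.
- booklet_c (a point): Stiff dark blue record booklet with a yellow patch on its cover, loose, lying flat: 90 x 50 x 10 mm (x, y, z). This point is its centre, half-way up (5 mm). x along its long side, z up. About 60 g.
- plate: Round flat orange plate, 150 mm diameter, fixed to the table; its flat top is 8 mm above the table. Origin at its centre on the table; z up; its +y axis points towards the pink bottle.
- bottle: Pink pump bottle with black pump, loose, 56 mm diameter, 141 mm high, standing 235 to 250 mm from the plate's centre (centre to centre), so that the free gap between plate and bottle is 132 to 147 mm wide. Origin at the centre of its underside. The tin goes in that gap; the bottle stays where it is.
- holder_pile (a point): Grey fixed booklet holder with a fixed pile of white booklets, 90 x 50 mm (x, y). This point: centre of the pile's top, 18 mm above the table; x along the pile towards the arm's hinge, z up. The blue booklet goes on top, edges in line (either way round). Base 6 mm high, y +-36, x -63 to +87 mm. Hinge axis along y at x = +64, z = +16 mm; its two posts: 42 mm wide overall, top z = +24 mm.
- holder_arm (a joint): Holder's arm: steel strip 20 mm wide, red roller weight (16 mm diameter, 34 long) at its end, 70 mm from the hinge. 0 rad = down on the bare pile (towards the holder's -x), 0.14 = on the booklet, 1.69 = straight up, 2.2 = back stop. Starts leaning back (1.9 to 2.15), held by friction; pushed near its top from the +x side (about 2 N) it falls by itself below about 1.1.
Things that resemble listed ones, but are neither listed nor needed, are in the scene too. Leave any brown or turquoise look-alike of the part that bears booklet_c alone.

How it is judged:
By the outcome, as a careful person would: the job done as asked, in the order asked, and still so for the second after the job is handed in, with the robot touching nothing.
It also fails if it takes over 128 s, if anything falls off the work surface, if the arm or the gripper's body presses on something with over 40 N, if the wrist force passes 120 N, or if a joint passes its speed limit or range.

## Working session

There is one attempt and no reset: what is moved stays moved. The work goes in short steps, Python scripts to look and compute and a tool call to move; the robot and the scene stay as the last step left them, time stands still between calls to the robot, and variables do not carry over. Pictures are saved under pics/ and viewed, and the job is handed in when it is done.

Besides the shell and the picture viewer there is one more tool, called after "Request:" as a command line: name --pt "numbers of a row" for each row, then --argument value for the rest. drive_tool: Moves the arm, as the interface text tells. Its arguments: {"type":"object","properties":{"increments":{"type":"array"},"squeeze":{"type":"number"}},"required":["increments"]}

```bash
mkdir -p pics; ls; python3 - <<'E'
from plant import robot
import cv2
s=robot.read_state(); print(s)
for n in ("side","top","wrist"):
    c=robot.read_camera(n); cv2.imwrite(f"pics/{n}0.png",c["image"][:,:,::-1])
    print(n,c["fx"],c["fy"],c["cx"],c["cy"]); print(c.get("T",c.get("mount")))
print(robot.tip_extent)
E
```

```text
pics
{'t': 0.0, 'q': array([ 1.09859993e+00,  1.31161932e-01,  1.48933786e+00, -3.65483634e-05,
        1.52306137e+00, -8.53889583e-02]), 'dq': array([ 7.87767211e-06, -1.37431228e-03, -1.53361358e-03,  2.75205906e-04,
        4.38957352e-04,  5.13758736e-04]), 'joint_torque': array([-1.45507274e-03, -5.59805059e+01, -4.91760421e+01,  7.68631697e-02,
        3.50937119e-02, -1.77673510e-04]), 'tool_pos': array([0.22606283, 0.55516297, 0.24255483]), 'orientation': array([-6.03714541e-01, -3.08252190e+00,  2.98802693e-03]), 'force': array([ 0.23829346, -0.08411083,  0.0989224 ]), 'wrist_torque': array([0.02752955, 0.02358016, 0.00011601]), 'opening': 0.0931779354558127}
side 424.1906655831834 424.1906655831834 281.4520673648555 208.72999423568058
[[ 0.92896701 -0.19747284  0.31308907  0.17507126]
 [-0.36986397 -0.52914558  0.76367899 -0.67947883]
 [ 0.01486383 -0.82523296 -0.56459687  0.62851361]
 [ 0.          0.          0.          1.        ]]
top 517.6300075899637 517.6300075899637 285.10367310567926 206.79706083759504
[[-0.01584519 -0.99478458  0.10075995  0.36947152]
 [-0.99957685  0.01821838  0.02267643  0.07730297]
 [-0.02439384 -0.100358   -0.99465231  1.37974537]
 [ 0.          0.          0.          1.        ]]
wrist 325.5618048092122 325.5618048092122 277.5353508475193 209.88641227495916
[[ 8.73669063e-04 -9.54375881e-01 -2.98606621e-01  8.27934487e-02]
 [ 9.99999557e-01  7.29447918e-04  5.94431483e-04 -5.01804946e-04]
 [-3.49493092e-04 -2.98607008e-01  9.54376096e-01 -1.40316953e-01]
 [ 0.00000000e+00  0.00000000e+00  0.00000000e+00  1.00000000e+00]]
0.025
```

View pics/side0.png

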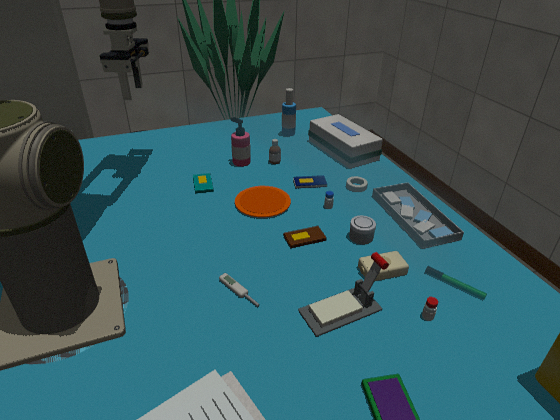

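View pics/top0.png

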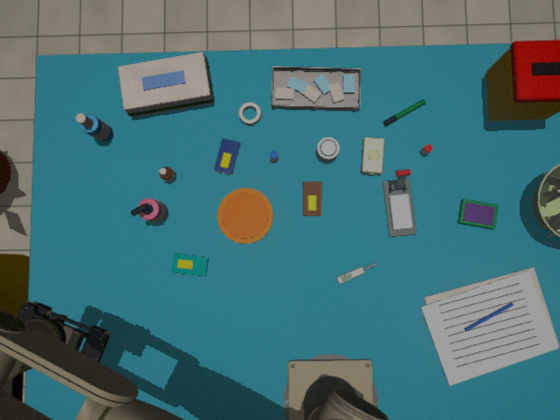

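View pics/wrist0.png

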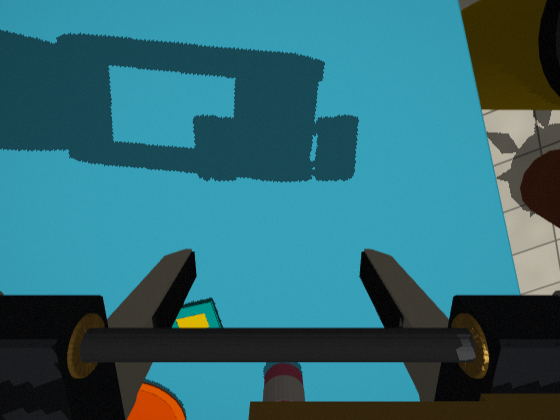

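Top view: orange plate (245,215), pink bottle (150,211), red vial (427,150), blue vial (274,156), tin (328,149), ice pack (373,155), holder (400,205), dark blue booklet (227,157), plus brown (312,198) and turquoise (190,265) look-alikes. The white ring at (250,113) is no tin, and the brown bottle at (167,174) is not the pink one.

```bash
cat > h.py <<'E'
import numpy as np, cv2
from plant import robot
from scipy.spatial.transform import Rotation as R
def cam(n):
    s=robot.read_state(); c=robot.read_camera(n)
    if n=="wrist":
        T=np.eye(4);T[:3,:3]=R.from_rotvec(s["orientation"]).as_matrix();T[:3,3]=s["tool_pos"]
        c["T"]=T@c["mount"]
    return c
def unp(c,u,v,z):
    d=c["T"][:3,:3]@np.array([(u-c["cx"])/c["fx"],(v-c["cy"])/c["fy"],1]); o=c["T"][:3,3]
    return o+d*(z-o[2])/d[2]
def prj(c,p):
    q=np.linalg.inv(c["T"])@np.append(p,1); return np.array([c["fx"]*q[0]/q[2]+c["cx"],c["fy"]*q[1]/q[2]+c["cy"]])
def crop(c,name,u0,v0,u1,v1,k):
    im=c["image"][v0:v1,u0:u1,::-1]; im=cv2.resize(im,None,fx=k,fy=k,interpolation=cv2.INTER_CUBIC)
    cv2.imwrite(f"pics/{name}.png",im)
E
python3 - <<'E'
from h import *
c=cam("top")
crop(c,"t_a",120,130,300,260,4.4)
crop(c,"t_b",290,120,450,250,4.6)
c=cam("side"); crop(c,"s_b",270,210,470,340,4)
crop(c,"s_a",180,110,380,250,4)
E
```

```text
(no output)
```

View pics/t_a.png

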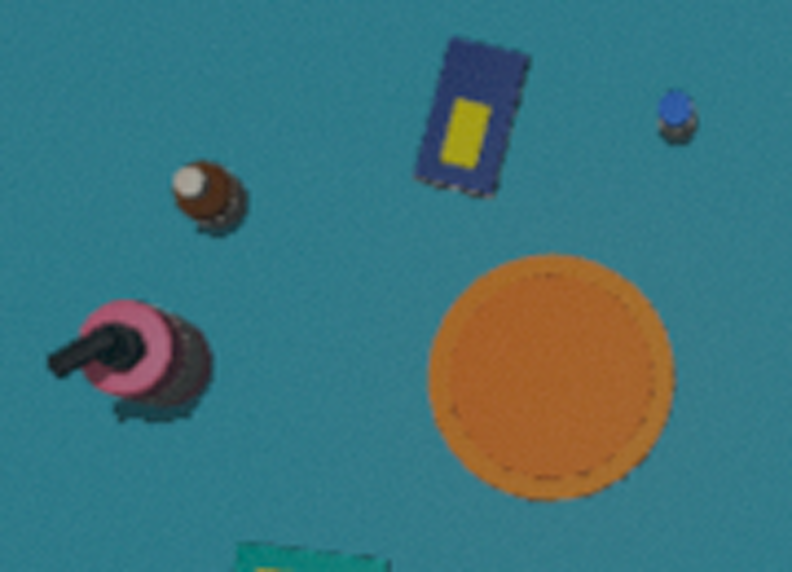

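View pics/t_b.png

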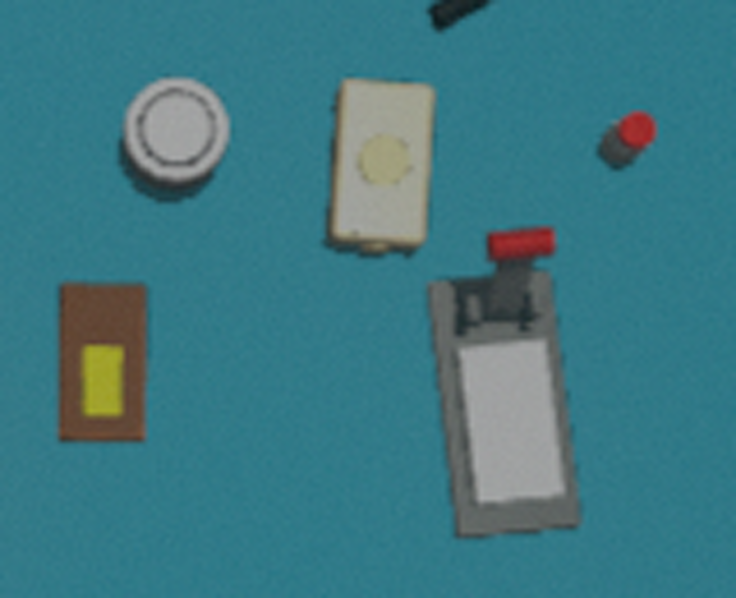

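View pics/s_b.png

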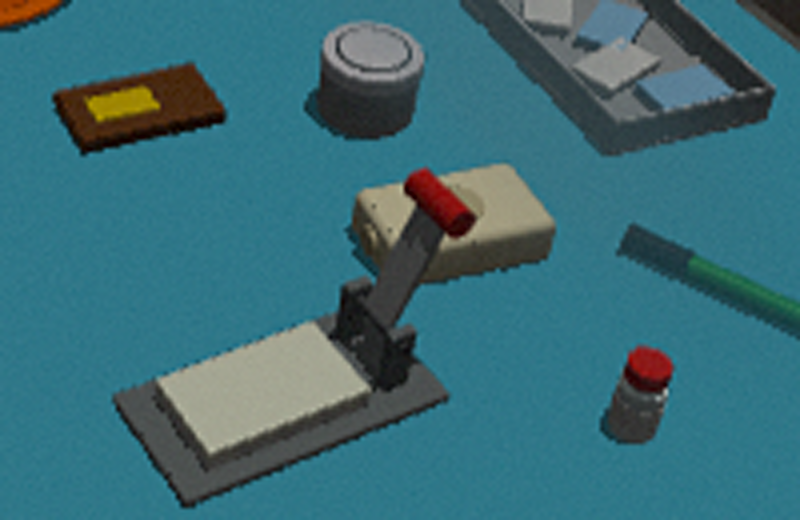

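View pics/s_a.png

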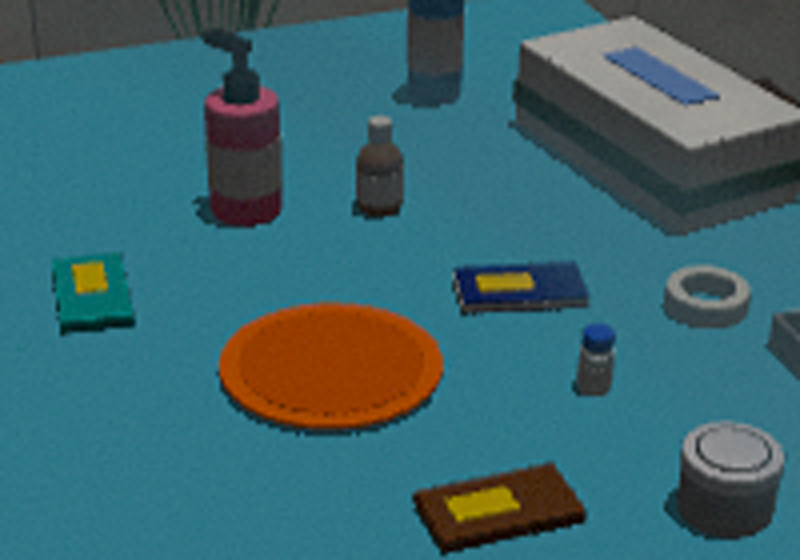

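```bash
cat > m0.py <<'E'
from h import *
c=cam("top"); s=cam("side")
A=lambda x,y:((x+.5)/4.4-.5+120,(y+.5)/4.4-.5+130)
B=lambda x,y:((x+.5)/4.6-.5+290,(y+.5)/4.6-.5+120)
def quad(f,pts,z,name):
    P=np.array([unp(c,*f(*p),z)[:2] for p in pts]); print(name,"c",P.mean(0).round(4),"edges",[ (round(float(np.linalg.norm(P[i]-P[(i+1)%4])),4),round(float(np.degrees(np.arctan2(*(P[(i+1)%4]-P[i])[::-1]))),1)) for i in range(4)])
quad(A,[(452,38),(530,53),(495,196),(418,180)],.009,"booklet")
quad(B,[(343,79),(435,85),(426,243),(333,238)],.028,"ice")
quad(B,[(458,346),(547,339),(566,493),(477,503)],.018,"pile")
quad(B,[(430,283),(550,270),(580,523),(457,535)],.006,"base")
print("tin",unp(c,*B(176,130),.044),"vr",unp(c,*B(637,130),.044),"plate",unp(c,*A(552,377),.008),"vb",unp(c,*A(677,105),.044))
S=lambda x,y:((x+.5)/4-.5+180,(y+.5)/4-.5+110)
print("bottle base side",unp(s,*S(245,212),0), "plate side",unp(s,*S(331,364),.008))
for zz in(.09,.1,.11): print(unp(c,*A(126,348),zz))
E
python3 m0.py
```

```text
booklet c [0.6486 0.2623] edges [(0.0491, -102.2), (0.0911, 166.0), (0.0484, 77.1), (0.0905, -13.5)]
ice c [ 0.6407 -0.1266] edges [(0.0529, -95.1), (0.0923, 174.8), (0.0531, 85.7), (0.093, -5.3)]
pile c [ 0.491  -0.1959] edges [(0.051, -86.5), (0.0888, -175.3), (0.0509, 95.4), (0.0906, 4.8)]
base c [ 0.5025 -0.1942] edges [(0.0698, -84.9), (0.1473, -175.6), (0.0707, 94.6), (0.1467, 4.0)]
tin [ 0.65783744 -0.00672827  0.044     ] vr [ 0.65232245 -0.26744932  0.044     ] plate [0.48762601 0.21564359 0.008     ] vb [0.64589806 0.13602877 0.044     ]
bottle base side [0.49926017 0.4507733  0.        ] plate side [0.48570641 0.21309705 0.008     ]
[0.50161126 0.45176059 0.09      ]
[0.50058672 0.44885725 0.1       ]
[0.49956218 0.4459539  0.11      ]
```

Request:
drive_tool --pt "0 16.6 -27.3 -0.9 0 0 0.295" --pt "0 16.6 -27.3 -0.9 0 0 0.295" --pt "0 16.6 -27.3 -0.9 0 0 0.295" --pt "0 16.6 -27.3 -0.9 0 0 0.295" --pt "0 16.6 -27.3 -0.9 0 0 0.295" --pt "0 16.6 -27.3 -0.9 0 0 0.295" --pt "0 16.6 -27.3 -0.9 0 0 0.295" --pt "0 16.6 -27.3 -0.9 0 0 0.295" --pt "0 16.6 -27.3 -0.9 0 0 0.295" --pt "0 16.6 -27.3 -0.9 0 0 0.295" --pt "0 16.6 -27.3 -0.9 0 0 0.295" --pt "0 16.6 -27.3 -0.9 0 0 0.295" --pt "0 16.6 -27.3 -0.9 0 0 0.295" --pt "0 16.6 -27.3 -0.9 0 0 0.295" --pt "0 16.6 -27.3 -0.9 0 0 0.295" --pt "0 16.6 -27.3 -0.9 0 0 0.295" --pt "0 16.6 -27.3 -0.9 0 0 0.295" --pt "0 16.6 -27.3 -0.9 0 0 0.295" --pt "0 16.6 -27.3 -0.9 0 0 0.295" --pt "0 16.6 -27.3 -0.9 0 0 0.295" --squeeze 15

```text
t: 2.02
tool_pos: [0.6426, -0.1325, 0.2198]
orientation: [-0.15, -3.138, 0.003]
force: [0.1, 0.1, -0.7]
opening: 0.0927
```

```bash
cat >> h.py <<'E'
def st():
    s=robot.read_state(); M=R.from_rotvec(s["orientation"]).as_matrix()
    yx=np.degrees(np.arctan2(M[1,0],M[0,0])); yy=np.degrees(np.arctan2(M[1,1],M[0,1]))
    print("t",round(s["t"],2),"pos",s["tool_pos"].round(4),"yawx %.2f yawy %.2f"%(yx,yy),"tilt",M[:2,2].round(4),"F",s["force"].round(1),"open",round(s["opening"],4),"j6",round(s["q"][5],2)); return s
def wsave(name):
    c=cam("wrist"); np.savez(f"pics/{name}.npz",T=c["T"],fx=c["fx"],fy=c["fy"],cx=c["cx"],cy=c["cy"]); cv2.imwrite(f"pics/{name}.png",c["image"][:,:,::-1]); return c
def wload(name):
    d=np.load(f"pics/{name}.npz"); return {k:(d[k] if k=="T" else float(d[k])) for k in d.files}
E
python3 - <<'E'
from h import *
st(); wsave("w1"); st()
E
```

```text
t 2.02 pos [ 0.6426 -0.1325  0.2198] yawx 174.52 yawy 84.52 tilt [-0.0004 -0.0016] F [ 0.1  0.1 -0.7] open 0.0927 j6 -1.76
t 2.07 pos [ 0.6423 -0.1317  0.2198] yawx 174.50 yawy 84.50 tilt [-0.0009 -0.001 ] F [-0.7 -0.6 -0.5] open 0.0931 j6 -1.75
```

View pics/w1.png

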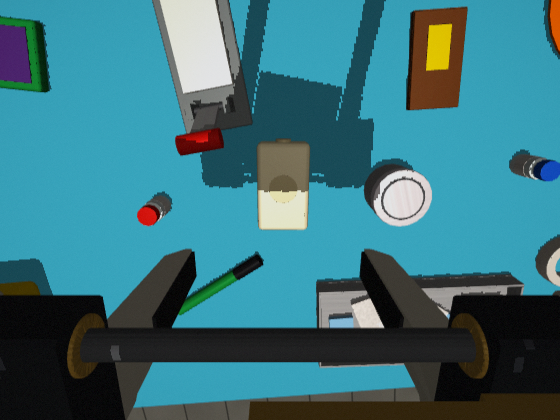

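Wrist view: ice pack top (258–309, 143–229) with spot at (283,188) and plug at top, tin lid (403,195), red cap (149,215), blue cap (547,171), holder at top left.

```bash
python3 - <<'E'
from h import *
c=wload("w1")
for n,u,v,z in [("ice TL",258.5,143.5,.028),("TR",309,143.5,.028),("BR",307.5,229,.028),("BL",259,229,.028),("spot",283.5,188,.028),("tin",403,195,.044),("red",149,215,.044)]: print(n,unp(c,u,v,z).round(4))
im=cv2.imread("pics/w1.png"); cv2.imwrite("pics/w1c.png",cv2.resize(im[120:250,120:320],None,fx=4,fy=4,interpolation=cv2.INTER_CUBIC))
E
```

```text
ice TL [ 0.592  -0.1477  0.028 ]
TR [ 0.5968 -0.0972  0.028 ]
BR [ 0.6881 -0.1049  0.028 ]
BL [ 0.6832 -0.1574  0.028 ]
spot [ 0.6401 -0.1268  0.028 ]
tin [ 0.6547 -0.0081  0.044 ]
red [ 0.6514 -0.2662  0.044 ]
```

View pics/w1c.png

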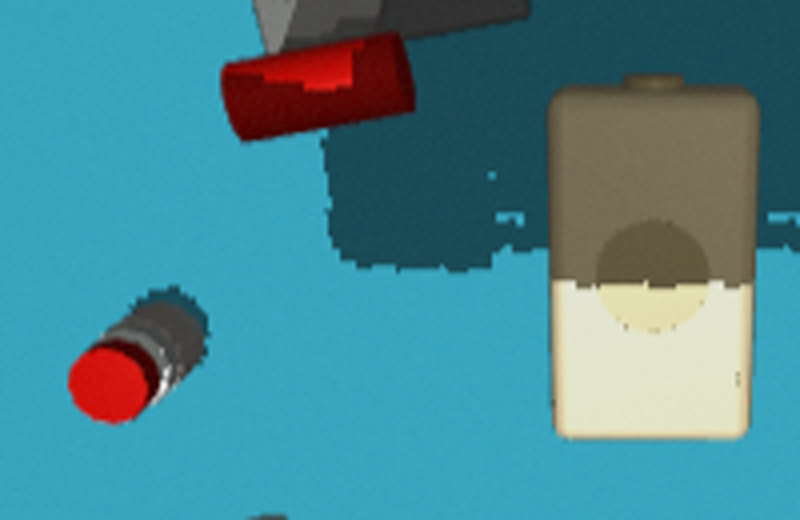

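Request:
drive_tool --pt "0 0.5 0.0 -1.5 0 0 0" --pt "0 0.5 0.0 -3 0 0 0" --pt "0 0.5 0.0 -4.5 0 0 0" --pt "0 0.5 0.0 -5.5 0 0 0" --pt "0 0.5 0.0 -5.6 0 0 0" --pt "0 0.5 0.0 -5.6 0 0 0" --pt "0 0.5 0.0 -5.6 0 0 0" --pt "0 0.5 0.0 -5.6 0 0 0"

```text
t: 2.73
tool_pos: [0.6558, -0.127, 0.0847]
orientation: [0.143, 3.133, -0.002]
force: [1.6, -0.6, 1.1]
opening: 0.0925
```

```bash
python3 - <<'E'
from h import *
st(); wsave("w2"); st()
E
```

```text
t 2.73 pos [ 0.6558 -0.127   0.0847] yawx 174.76 yawy 84.76 tilt [ 0.0048 -0.0013] F [ 1.6 -0.6  1.1] open 0.0925 j6 -1.75
t 2.78 pos [ 0.6559 -0.1271  0.0847] yawx 174.76 yawy 84.76 tilt [ 0.005  -0.0014] F [0.  0.  0.6] open 0.0933 j6 -1.75
```

View pics/w2.png

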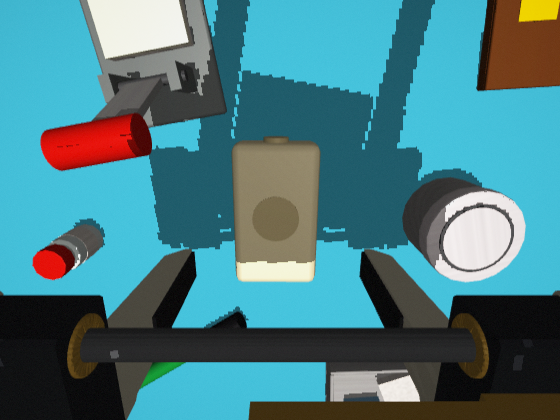

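```bash
python3 - <<'E'
from h import *
c=wload("w2")
for n,u,v,z in [("spot",275.5,219,.028),("L",236,270,.028),("R",316.5,270,.028),("tin",478,237,.044),("red",53,261,.044)]: print(n,unp(c,u,v,z).round(4))
E
```

```text
spot [ 0.6408 -0.1276  0.028 ]
L [ 0.6746 -0.1575  0.028 ]
R [ 0.6795 -0.1035  0.028 ]
tin [ 0.6575 -0.0075  0.044 ]
red [ 0.65   -0.2654  0.044 ]
```

Request:
drive_tool --pt "0 0 -0.04 -1.2 0 0 0" --pt "0 0 -0.04 -2.2 0 0 0" --pt "0 0 -0.04 -2.2 0 0 0" --pt "0 0 -0.04 -2.2 0 0 0" --pt "1 0 -0.04 -2.2 0 0 0" --pt "1 0 -0.04 -2.2 0 0 0" --pt "1 0 -0.04 -2.2 0 0 0" --pt "1 0 -0.04 -2.2 0 0 0" --pt "1 0 -0.04 -2.2 0 0 0" --pt "1 0 -0.04 -2.2 0 0 0" --pt "1 0 -0.04 -2.2 0 0 0" --pt "1 0 -0.04 -2.2 0 0 0" --squeeze 20

```text
t: 3.78
tool_pos: [0.6538, -0.1279, 0.0262]
orientation: [-0.144, -3.138, 0.0]
force: [-0.2, 0.0, 1.0]
opening: 0.0549
```

```bash
python3 - <<'E'
from h import *
st(); wsave("w3")
E
```

```text
t 3.78 pos [ 0.6538 -0.1279  0.0262] yawx 174.74 yawy 84.74 tilt [-0.     -0.0001] F [-0.2  0.   1. ] open 0.0549 j6 -1.75
```

View pics/w3.png

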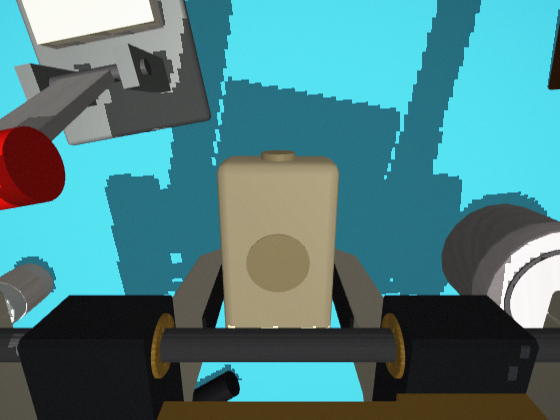

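```bash
python3 - <<'E'
from h import *
c=wload("w3"); p=unp(c,278,263,.028); print(p)
s=robot.read_state(); M=R.from_rotvec(s["orientation"]).as_matrix(); print("spot in tool",(M.T@(p-s["tool_pos"])).round(4))
E
```

```text
[ 0.64039092 -0.12704408  0.028     ]
spot in tool [ 0.0135 -0.0005 -0.0018]
```

Request:
drive_tool --pt "1 0 0 1 0 0 0" --pt "1 0 0 2.5 0 0 0" --pt "1 0 0 4 0 0 0" --pt "1 -0.6 1 5.5 0 0 0" --pt "1 -1.2 2.5 6.5 0 0 0" --pt "1 -1.8 4 6.5 0 0 0" --pt "1 -2.4 5.5 6.5 0 0 0" --pt "1 -3 7 6.5 0 0 0" --pt "1 -3.6 8.5 6.5 0 0 0" --pt "1 -4.2 10 6.5 0 0 0" --pt "1 -4.8 11.5 6.5 0 0 0" --pt "1 -5.4 12.6 6.5 0 0 0" --pt "1 -6 13.6 6.5 0 0 0" --pt "1 -6.0 13.6 6.5 0 0 0" --pt "1 -6.0 13.6 6.5 0 0 0" --pt "1 -6.0 13.6 6.5 0 0 0"

```text
t: 5.17
tool_pos: [0.5039, 0.2118, 0.1885]
orientation: [0.143, 3.138, -0.001]
force: [-0.4, -0.3, -1.1]
opening: 0.0551
```

```bash
python3 - <<'E'
from h import *
st(); wsave("w4"); st()
E
```

```text
t 5.17 pos [0.5039 0.2118 0.1885] yawx 174.78 yawy 84.78 tilt [-0.     -0.0006] F [-0.4 -0.3 -1.1] open 0.0551 j6 -1.18
t 5.22 pos [0.5042 0.2114 0.1885] yawx 174.71 yawy 84.71 tilt [ 0.0001 -0.0005] F [ 0.  -0.2 -2.3] open 0.0546 j6 -1.17
```

View pics/w4.png

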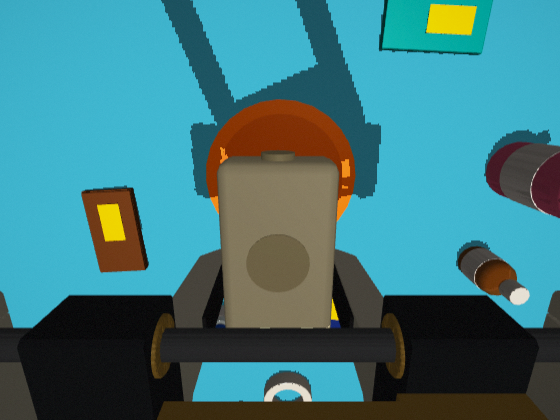

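```bash
python3 - <<'E'
from h import *
from scipy.optimize import least_squares
c=wload("w4"); im=cv2.imread("pics/w4.png"); hsv=cv2.cvtColor(im,cv2.COLOR_BGR2HSV)
m=((hsv[...,0]<16)&(hsv[...,1]>180)&(hsv[...,2]>90)).astype(np.uint8); m[:, :200]=0; m[:,360:]=0; m[:95]=0;m[215:]=0
pts=[]
for r in range(110,200):
    x=np.where(m[r])[0]
    if len(x): pts+= [(x[0]-.5,r),(x[-1]+.5,r)]
P=np.array([unp(c,u,v,.008)[:2] for u,v in pts])
f=least_squares(lambda q:np.hypot(*(P-q[:2]).T)-q[2],[.487,.215,.075],loss="soft_l1",f_scale=.001)
print(f.x,np.abs(f.fun).mean(),len(P))
f=least_squares(lambda q:np.hypot(*(P-q[:2]).T)-.075,[.487,.215],loss="soft_l1",f_scale=.001);print(f.x)
E
```

```text
[0.48763113 0.21520524 0.07426685] 0.000498555441921145 180
[0.48876643 0.21510521]
```

Request:
drive_tool --pt "1 -0.13 0.11 -1.2 0 0 0" --pt "1 -0.13 0.11 -2.7 0 0 0" --pt "1 -0.13 0.11 -4.2 0 0 0" --pt "1 -0.13 0.11 -5.2 0 0 0" --pt "1 -0.13 0.11 -5.7 0 0 0" --pt "1 -0.13 0.11 -5.7 0 0 0" --pt "1 -0.13 0.11 -5.7 0 0 0" --pt "1 -0.13 0.11 -5.7 0 0 0" --pt "1 -0.13 0.11 -5.7 0 0 0"

```text
t: 5.97
tool_pos: [0.5027, 0.2153, 0.0488]
orientation: [0.145, 3.134, 0.002]
force: [0.3, 0.3, -2.5]
opening: 0.055
```

```bash
python3 - <<'E'
from h import *
st(); cam("top"); st()
E
```

```text
t 5.97 pos [0.5027 0.2153 0.0488] yawx 174.72 yawy 84.72 tilt [0.0041 0.0013] F [ 0.3  0.3 -2.5] open 0.055 j6 -1.17
t 6.02 pos [0.5025 0.2154 0.0486] yawx 174.73 yawy 84.73 tilt [0.0039 0.0012] F [ 0.5 -0.  -0.8] open 0.0547 j6 -1.17
```

Request:
drive_tool --pt "1 -0.05 -0.05 -0.25 0 0 0" --pt "1 -0.05 -0.05 -0.45 0 0 0" --pt "1 -0.05 -0.05 -0.45 0 0 0" --pt "1 -0.05 -0.05 -0.45 0 0 0" --pt "1 -0.05 -0.05 -0.45 0 0 0" --pt "1 -0.05 -0.05 -0.45 0 0 0"

```text
t: 6.52
tool_pos: [0.4992, 0.2137, 0.0348]
orientation: [-0.144, -3.138, 0.0]
force: [0.1, 0.8, -1.9]
opening: 0.0549
```

```bash
python3 - <<'E'
from h import *
st(); cam("top"); st()
E
```

```text
t 6.52 pos [0.4992 0.2137 0.0348] yawx 174.74 yawy 84.74 tilt [-0.0003 -0.0001] F [ 0.1  0.8 -1.9] open 0.0549 j6 -1.17
t 6.57 pos [0.4992 0.2137 0.0348] yawx 174.74 yawy 84.74 tilt [-0.0002 -0.0001] F [-0.6  0.  -0.7] open 0.055 j6 -1.17
```

Request:
drive_tool --pt "1 0.07 0.01 0 0 0 0" --pt "1 0.07 0.01 -0.02 0 0 0" --pt "1 0.07 0.01 -0.03 0 0 0" --pt "1 0.07 0.01 -0.03 0 0 0" --pt "0 0.07 0.01 -0.03 0 0 0" --pt "0 0.07 0.01 -0.03 0 0 0" --pt "0 0.07 0.01 -0.03 0 0 0" --pt "0 0.07 0.01 -0.03 0 0 0" --pt "0 0.07 0.01 -0.03 0 0 0" --pt "0 0.07 0.01 -0.03 0 0 0" --pt "0 0.07 0.01 1.5 0 0 0" --pt "0 0.07 0.01 3 0 0 0" --pt "0 0.07 0.01 4.5 0 0 0" --pt "0 0.07 0.01 6 0 0 0" --pt "0 0.07 0.01 6.5 0 0 0" --pt "0 0.07 0.01 6.5 0 0 0" --pt "0 0.07 0.01 6.5 0 0 0" --pt "0 0.07 0.01 6.5 0 0 0"

```text
t: 8.07
tool_pos: [0.5002, 0.2136, 0.1955]
orientation: [-0.144, -3.136, 0.001]
force: [-0.7, -0.0, -0.1]
opening: 0.0929
```

```bash
python3 - <<'E'
from h import *
st(); wsave("w5"); c=cam("top"); crop(c,"t5",120,130,300,260,4.4)
E
```

```text
t 8.07 pos [0.5002 0.2136 0.1955] yawx 174.74 yawy 84.74 tilt [-0.0025 -0.0008] F [-0.7 -0.  -0.1] open 0.0929 j6 -1.17
```

View pics/w5.png

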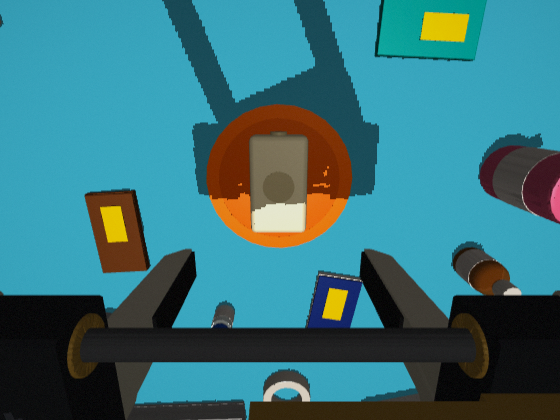

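```bash
python3 - <<'E'
from h import *
from scipy.optimize import least_squares
c=wload("w5"); im=cv2.imread("pics/w5.png"); hsv=cv2.cvtColor(im,cv2.COLOR_BGR2HSV)
m=((hsv[...,0]<16)&(hsv[...,1]>180)&(hsv[...,2]>90)).astype(np.uint8); m[:, :200]=0; m[:,360:]=0; m[:95]=0;m[252:]=0
pts=[]
for r in range(112,240):
    x=np.where(m[r])[0]
    if len(x): pts+= [(x[0]-.5,r),(x[-1]+.5,r)]
P=np.array([unp(c,u,v,.008)[:2] for u,v in pts])
f=least_squares(lambda q:np.hypot(*(P-q[:2]).T)-q[2],[.487,.215,.075],loss="soft_l1",f_scale=.001)
print(f.x,np.abs(f.fun).mean(),len(P))
print("spot",unp(c,278.5,187,.036))
for u,v in [(250.5,136),(307,135.5),(306,231),(252,232)]: print(unp(c,u,v,.036).round(4))
cv2.imwrite("pics/w5c.png",cv2.resize(im[95:255,190:390],None,fx=4,fy=3.7,interpolation=cv2.INTER_CUBIC))
cv2.imwrite("pics/w5b.png",cv2.resize(im[120:300,440:560],None,fx=3.3,fy=3.3,interpolation=cv2.INTER_CUBIC))
E
```

```text
[0.48749166 0.21533351 0.07419114] 0.00024437370369216117 256
spot [0.48808793 0.21494037 0.036     ]
[0.4389 0.194  0.036 ]
[0.4431 0.2448 0.036 ]
[0.5348 0.2379 0.036 ]
[0.531  0.1848 0.036 ]
```

View pics/w5c.png

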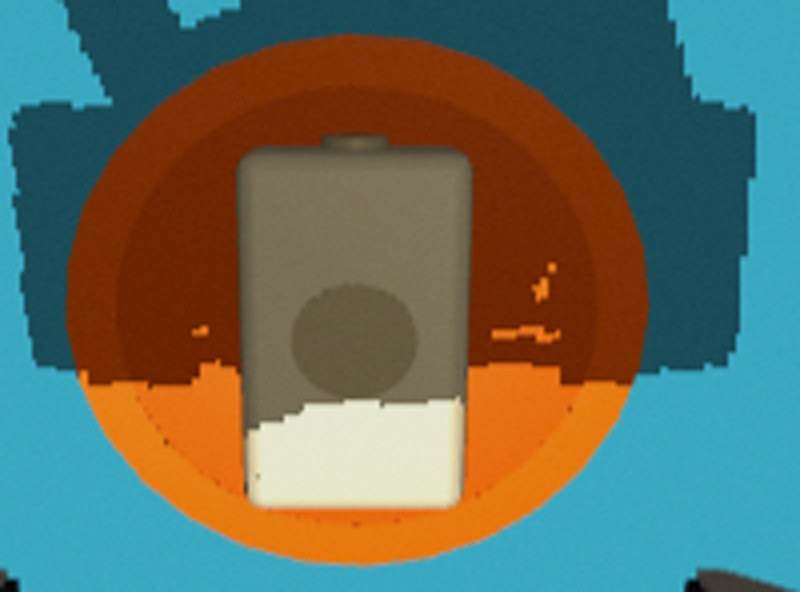

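View pics/w5b.png

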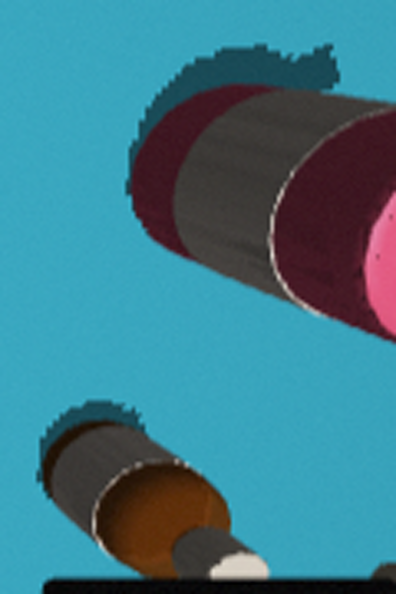

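Request:
drive_tool --pt "0 0.5 -1.6 0 0 0 0" --pt "0 1 -3.2 0 0 0 0" --pt "0 1.5 -4.8 0 0 0 0" --pt "0 2 -6.4 0 0 0 0" --pt "0 2.5 -8 0 0 0 0" --pt "0 3 -9.6 0 0 0 0" --pt "0 3.5 -11.2 0 0 0 0" --pt "0 4 -12.8 0 0 0 0" --pt "0 4.5 -14.4 0 0 0 0" --pt "0 5 -16 0 0 0 0" --pt "0 5.5 -17.6 -0.5 0 0 0" --pt "0 6 -19.2 -1 0 0 0" --pt "0 6 -19.2 -2 0 0 0" --pt "0 6 -19.2 -2.4 0 0 0" --pt "0 6 -19.2 -2.4 0 0 0" --pt "0 6 -19.2 -2.4 0 0 0" --pt "0 6 -19.2 -2.4 0 0 0"

```text
t: 9.58
tool_pos: [0.6514, -0.2648, 0.1383]
orientation: [0.142, 3.138, 0.0]
force: [0.4, -0.6, 0.6]
opening: 0.0932
```

```bash
python3 - <<'E'
from h import *
st(); wsave("w6"); st()
from scipy.optimize import least_squares
c=wload("w5")
pts=[(440+x/3.3,120+y/3.3) for x,y in [(132,180),(138,150),(158,120),(190,97),(148,226),(165,242)]]
P=np.array([unp(c,u,v,0)[:2] for u,v in pts])
f=least_squares(lambda q:np.hypot(*(P-q[:2]).T)-.028,[.4995,.45]);print("bottle",f.x,f.fun.round(4))
E
```

```text
t 9.58 pos [ 0.6514 -0.2648  0.1383] yawx 174.82 yawy 84.82 tilt [0.0004 0.    ] F [ 0.4 -0.6  0.6] open 0.0932 j6 -1.94
t 9.63 pos [ 0.6519 -0.265   0.1392] yawx 174.83 yawy 84.83 tilt [ 0.0018 -0.0007] F [0.1 0.3 0.3] open 0.0932 j6 -1.94
bottle [0.50126872 0.45356426] [ 0.0004  0.0007  0.0001 -0.001  -0.0005 -0.0004]
```

View pics/w6.png

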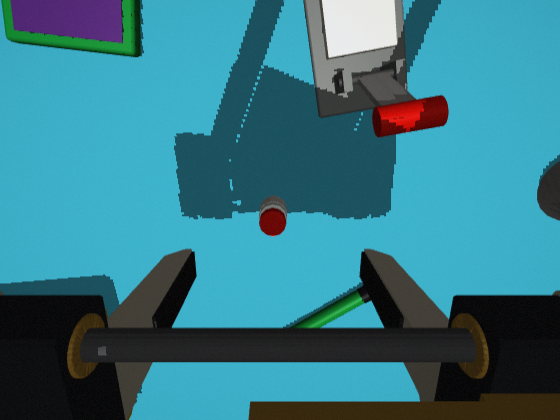

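```bash
python3 - <<'E'
from h import *
c=wload("w6")
print(unp(c,272.5,221,.044),"marker",unp(c,370,290,.01),unp(c,300,328,.01)); print(prj(c,np.array([.651,-.265,.044])))
im=cv2.imread("pics/w6.png"); cv2.imwrite("pics/w6c.png",cv2.resize(im[180:250,230:320],None,fx=7,fy=7,interpolation=cv2.INTER_CUBIC))
E
```

```text
[ 0.65035401 -0.26915685  0.044     ] marker [ 0.73855935 -0.18623574  0.01      ] [ 0.77467257 -0.25444914  0.01      ]
[278.0008997  221.33496413]
```

View pics/w6c.png

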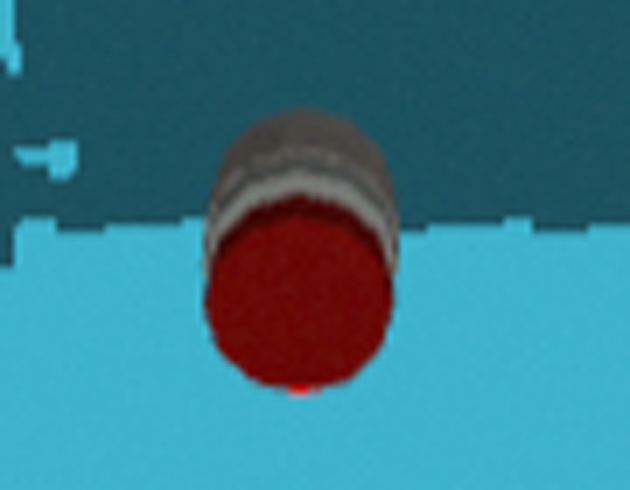

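Request:
drive_tool --pt "0 0 -0.1 -1 0 0 0" --pt "0 0 -0.1 -2 0 0 0" --pt "0 0 -0.1 -3 0 0 0" --pt "0 0 -0.1 -4 0 0 0" --pt "0 0 -0.1 -4.1 0 0 0" --pt "0 0 -0.1 -4.1 0 0 0" --pt "0 0 -0.1 -4.1 0 0 0" --pt "0 0 -0.1 -4.1 0 0 0"

```text
t: 10.3
tool_pos: [0.653, -0.2691, 0.0383]
orientation: [0.143, 3.134, -0.003]
force: [0.5, -0.1, -0.0]
opening: 0.0928
```

```bash
python3 - <<'E'
from h import *
st(); wsave("w7"); st()
E
```

```text
t 10.3 pos [ 0.653  -0.2691  0.0383] yawx 174.77 yawy 84.77 tilt [ 0.0042 -0.0021] F [ 0.5 -0.1 -0. ] open 0.0928 j6 -1.94
t 10.35 pos [ 0.653  -0.2692  0.0382] yawx 174.76 yawy 84.76 tilt [ 0.0041 -0.0021] F [-0.2  0.4 -0.3] open 0.0927 j6 -1.94
```

View pics/w7.png

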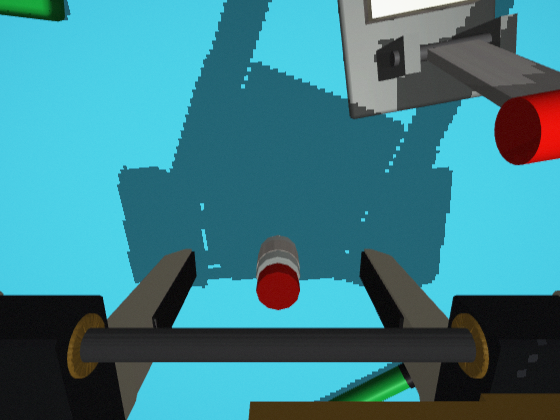

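Request:
drive_tool --pt "1 -0.03 0 -0.02 0 0 0" --pt "1 -0.03 0 -0.02 0 0 0" --pt "1 -0.03 0 -0.02 0 0 0" --pt "1 -0.03 0 -0.02 0 0 0" --pt "1 -0.03 0 -0.02 0 0 0" --pt "1 -0.03 0 -0.02 0 0 0" --pt "1 -0.03 0 -0.02 0 0 0" --pt "1 -0.03 0 -0.02 0 0 0" --pt "1 -0.03 0 -0.02 0 0 0" --pt "1 -0.03 0 -0.02 0 0 0" --pt "1 -0.03 0 -0.02 0 0 0" --pt "1 -0.03 0 -0.02 0 0 0" --squeeze 12

```text
t: 11.35
tool_pos: [0.6503, -0.2686, 0.0344]
orientation: [-0.144, -3.138, 0.0]
force: [-0.4, 0.2, 0.7]
opening: 0.0224
```

```bash
python3 - <<'E'
from h import *
st(); c=wsave("w8"); st()
im=cv2.imread("pics/w8.png"); cv2.imwrite("pics/w8c.png",cv2.resize(im[200:400,180:380],None,fx=3,fy=3,interpolation=cv2.INTER_CUBIC))
E
```

```text
t 11.35 pos [ 0.6503 -0.2686  0.0344] yawx 174.74 yawy 84.74 tilt [-0. -0.] F [-0.4  0.2  0.7] open 0.0224 j6 -1.94
t 11.4 pos [ 0.6503 -0.2686  0.0344] yawx 174.74 yawy 84.74 tilt [-0. -0.] F [0.  0.6 0.2] open 0.0224 j6 -1.94
```

View pics/w8c.png

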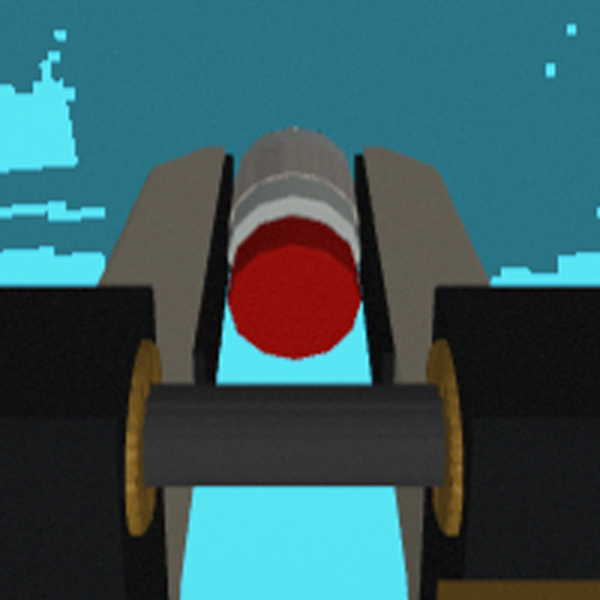

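```bash
python3 - <<'E'
from h import *
c=wload("w8"); p=unp(c,278.2,299.5,.044); print(p, p-robot.read_state()["tool_pos"])
E
```

```text
[ 0.65141671 -0.26899081  0.044     ] [ 0.00110938 -0.00043367  0.00963504]
```

Request:
drive_tool --pt "1 0 0 1 0 0 0" --pt "1 0 0 2.5 0 0 0" --pt "1 0 0 4 0 0 0" --pt "1 -0.5 1.6 5 0 0 0" --pt "1 -1 3.2 5 0 0 0" --pt "1 -1.5 4.8 5 0 0 0" --pt "1 -2 6.4 5 0 0 0" --pt "1 -2.5 8 5 0 0 0" --pt "1 -3 9.6 5 0 0 0" --pt "1 -3.5 11.2 5 0 0 0" --pt "1 -4 12.8 5 0 0 0" --pt "1 -4.5 14.4 5 0 0 0" --pt "1 -5 16 5 0 0 0" --pt "1 -5.6 17.6 5 0 0 0" --pt "1 -6.2 18.6 5 0 0 0" --pt "1 -6.5 19.3 4 0 0 0" --pt "1 -6.5 19.3 3.5 0 0 0" --pt "1 -6.5 19.3 3.5 0 0 0" --pt "1 -6.5 19.3 3.5 0 0 0" --pt "1 -6.5 19.3 3.5 0 0 0"

```text
t: 13.07
tool_pos: [0.4887, 0.213, 0.1226]
orientation: [0.146, 3.137, -0.0]
force: [0.1, 0.9, 0.1]
opening: 0.0228
```

```bash
python3 - <<'E'
from h import *
st(); c=wsave("w9"); st()
E
```

```text
t 13.07 pos [0.4887 0.213  0.1226] yawx 174.67 yawy 84.67 tilt [ 0.0007 -0.0001] F [0.1 0.9 0.1] open 0.0228 j6 -1.16
t 13.12 pos [0.489 0.213 0.123] yawx 174.65 yawy 84.65 tilt [0.0014 0.0002] F [-0.6 -0.1  0.3] open 0.0227 j6 -1.16
```

View pics/w9.png

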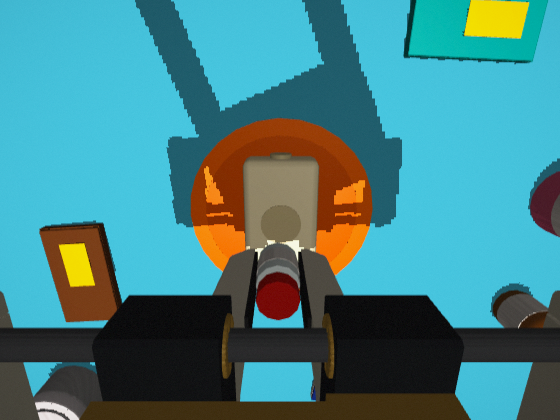

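```bash
python3 - <<'E'
from h import *
c=wload("w9"); print(unp(c,281,225,.036))
E
```

```text
[0.48873172 0.21497251 0.036     ]
```

Request:
drive_tool --pt "1 -0.06 0.08 -0.8 0 0 0" --pt "1 -0.06 0.08 -1.6 0 0 0" --pt "1 -0.06 0.08 -1.75 0 0 0" --pt "1 -0.06 0.08 -1.75 0 0 0" --pt "1 -0.06 0.08 -1.75 0 0 0" --pt "1 -0.06 0.08 -1.75 0 0 0" --pt "1 -0.06 0.08 -1.75 0 0 0" --pt "1 -0.06 0.08 -1.75 0 0 0" --pt "1 -0.06 0.08 -1.75 0 0 0" --pt "1 -0.06 0.08 -1.75 0 0 0" --pt "1 -0.06 0.08 -1.75 0 0 0" --pt "1 -0.06 0.08 -1.75 0 0 0"

```text
t: 14.12
tool_pos: [0.4863, 0.216, 0.0782]
orientation: [0.144, 3.138, 0.0]
force: [0.9, 0.1, -0.9]
opening: 0.0226
```

Request:
drive_tool --pt "1 0.03 -0.02 -0.1 0 0 0" --pt "1 0.03 -0.02 -0.2 0 0 0" --pt "1 0.03 -0.02 -0.28 0 0 0" --pt "1 0.03 -0.02 -0.28 0 0 0" --pt "1 0.03 -0.02 -0.28 0 0 0" --pt "1 0.03 -0.02 -0.28 0 0 0" --pt "1 0.03 -0.02 -0.28 0 0 0" --pt "1 0.03 -0.02 -0.28 0 0 0"

```text
t: 14.78
tool_pos: [0.4871, 0.2155, 0.0712]
orientation: [0.144, 3.138, 0.0]
force: [-0.2, 0.8, 0.1]
opening: 0.0228
```

```bash
python3 - <<'E'
from h import *
st(); c=cam("side"); crop(c,"s10",180,110,380,250,4); st()
E
```

```text
t 14.78 pos [0.4871 0.2155 0.0712] yawx 174.74 yawy 84.74 tilt [0.0001 0.    ] F [-0.2  0.8  0.1] open 0.0228 j6 -1.16
t 14.83 pos [0.4871 0.2155 0.0712] yawx 174.74 yawy 84.74 tilt [0.0002 0.    ] F [0.3 1.  0.3] open 0.0226 j6 -1.16
```

View pics/s10.png

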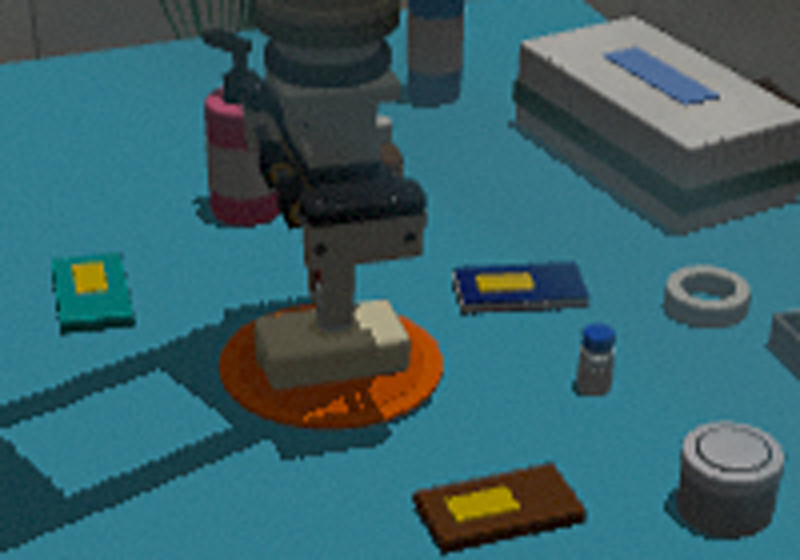

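Request:
drive_tool --pt "1 0 0 -0.03 0 0 0" --pt "1 0 0 -0.03 0 0 0" --pt "1 0 0 -0.03 0 0 0" --pt "1 0 0 -0.03 0 0 0" --pt "0.5 0 0 -0.03 0 0 0" --pt "0 0 0 -0.03 0 0 0" --pt "0 0 0 -0.03 0 0 0" --pt "0 0 0 -0.03 0 0 0" --pt "0 0 0 -0.03 0 0 0" --pt "0 0 0 -0.03 0 0 0" --pt "0 0 0 -0.03 0 0 0" --pt "0 0 0 1 0 0 0" --pt "0 0 0 2.5 0 0 0" --pt "0 0 0 4 0 0 0" --pt "0 0 0 4.5 0 0 0" --pt "0 0 0 4.5 0 0 0" --pt "0 0 0 4.5 0 0 0" --pt "0 0 0 4.5 0 0 0"

```text
t: 16.33
tool_pos: [0.4863, 0.2152, 0.1821]
orientation: [-0.144, -3.136, 0.001]
force: [-0.7, -0.4, -1.0]
opening: 0.0929
```

```bash
python3 - <<'E'
from h import *
st(); c=wsave("w11"); st()
E
```

```text
t 16.33 pos [0.4863 0.2152 0.1821] yawx 174.74 yawy 84.74 tilt [-0.0019 -0.0006] F [-0.7 -0.4 -1. ] open 0.0929 j6 -1.16
t 16.38 pos [0.486  0.2151 0.1816] yawx 174.74 yawy 84.74 tilt [-0.0029 -0.001 ] F [ 0.  -0.2 -0.8] open 0.0929 j6 -1.16
```

View pics/w11.png

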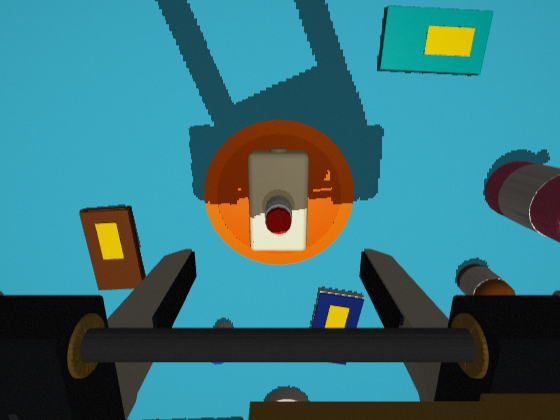

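```bash
python3 - <<'E'
from h import *
c=wload("w11"); print("cap",unp(c,278,221,.080),"brown base",unp(c,472,270,0))
t=cam("top"); print("brown cap top",unp(t,120+188/4.4,130+180/4.4,.07))
im=cv2.imread("pics/w11.png"); cv2.imwrite("pics/w11b.png",cv2.resize(im[130:290,440:560],None,fx=4,fy=4,interpolation=cv2.INTER_CUBIC))
cv2.imwrite("pics/w11c.png",cv2.resize(im[110:280,190:370],None,fx=4,fy=3.5,interpolation=cv2.INTER_CUBIC))
E
```

```text
cap [0.48819593 0.21472516 0.08      ] brown base [0.59220641 0.41976857 0.        ]
brown cap top [0.60086244 0.42107662 0.07      ]
```

View pics/w11b.png

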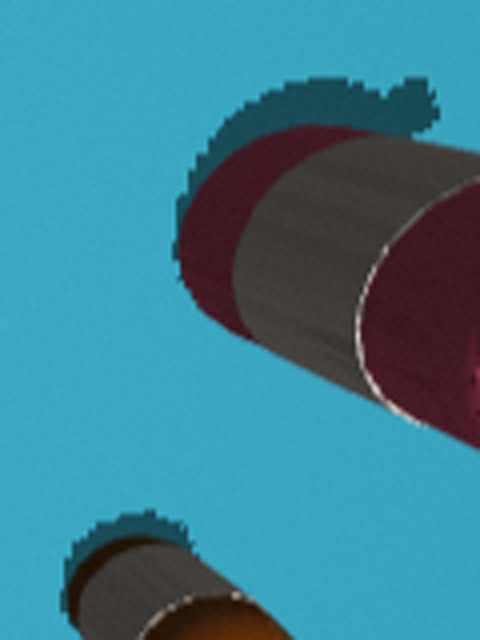

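View pics/w11c.png

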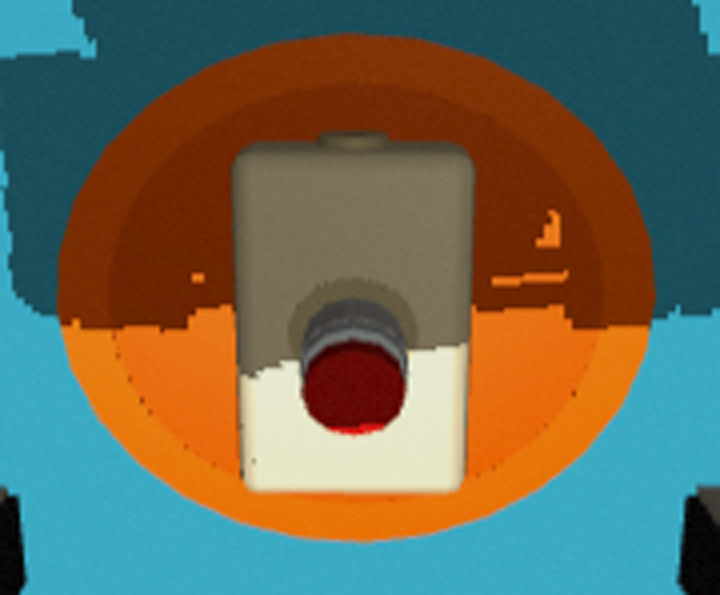

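Request:
drive_tool --pt "0 0.9 -1.2 0.3 0 0 0" --pt "0 1.8 -2.4 0.3 0 0 0" --pt "0 2.7 -3.6 0 0 0 0" --pt "0 3.6 -4.8 0 0 0 0" --pt "0 4.5 -6 0 0 0 0" --pt "0 5.4 -7.2 -0.5 0 0 0" --pt "0 6.2 -8.2 -1 0 0 0" --pt "0 6.8 -8.9 -2 0 0 0" --pt "0 6.8 -8.9 -2.2 0 0 0" --pt "0 6.8 -8.9 -2.2 0 0 0" --pt "0 6.8 -8.9 -2.2 0 0 0" --pt "0 6.8 -8.9 -2.2 0 0 0" --pt "0 6.8 -8.9 -2.2 0 0 0"

```text
t: 17.52
tool_pos: [0.6574, -0.006, 0.1301]
orientation: [0.142, 3.137, 0.0]
force: [0.7, -0.5, -0.4]
opening: 0.0929
```

```bash
python3 - <<'E'
from h import *
st(); wsave("w12"); st()
from scipy.optimize import least_squares
c=wload("w11")
pts=[(440+x/4,130+y/4) for x,y in [(180,255),(190,208),(215,173),(255,145),(190,285),(215,315)]]
P=np.array([unp(c,u,v,0)[:2] for u,v in pts])
f=least_squares(lambda q:np.hypot(*(P-q[:2]).T)-.028,[.4995,.45]);print("bottle",f.x,f.fun.round(4))
E
```

```text
t 17.52 pos [ 0.6574 -0.006   0.1301] yawx 174.82 yawy 84.82 tilt [ 0.0019 -0.    ] F [ 0.7 -0.5 -0.4] open 0.0929 j6 -1.57
t 17.57 pos [ 0.6575 -0.006   0.1302] yawx 174.82 yawy 84.82 tilt [ 0.0022 -0.0001] F [0.  0.5 0.3] open 0.093 j6 -1.57
bottle [0.50262495 0.45411948] [ 0.0007  0.0007  0.     -0.0011 -0.0003 -0.0009]
```

View pics/w12.png

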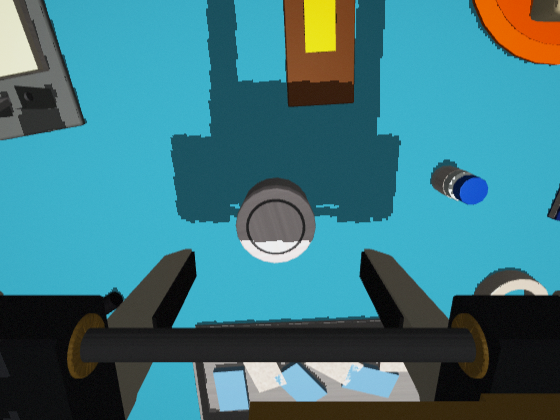

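```bash
python3 - <<'E'
from h import *
c=wload("w12"); print(unp(c,275.7,227,.044))
E
```

```text
[ 0.65853444 -0.00803349  0.044     ]
```

Request:
drive_tool --pt "0 0.03 -0.06 -1 0 0 0" --pt "0 0.03 -0.06 -2 0 0 0" --pt "0 0.03 -0.06 -3 0 0 0" --pt "0 0.03 -0.06 -3.7 0 0 0" --pt "0 0.03 -0.06 -3.75 0 0 0" --pt "0 0.03 -0.06 -3.75 0 0 0" --pt "0 0.03 -0.06 -3.75 0 0 0" --pt "0 0.03 -0.06 -3.75 0 0 0" --pt "0 0.03 -0.06 -3.75 0 0 0" --pt "0 0.03 -0.06 -3.75 0 0 0" --pt "0 0.03 -0.06 -3.75 0 0 0" --pt "1 0.03 -0.06 -3.75 0 0 0" --pt "1 0.03 -0.06 -3.75 0 0 0" --pt "1 0.03 -0.06 -3.75 0 0 0" --pt "1 0.03 -0.06 -3.75 0 0 0" --pt "1 0.03 -0.06 -3.75 0 0 0" --pt "1 0.03 -0.06 -3.75 0 0 0" --pt "1 0.03 -0.06 -3.75 0 0 0" --squeeze 20

```text
t: 19.07
tool_pos: [0.6578, -0.0085, 0.0348]
orientation: [-0.144, -3.138, -0.0]
force: [0.2, 0.3, -1.0]
opening: 0.0599
```

```bash
python3 - <<'E'
from h import *
st(); wsave("w13")
E
```

```text
t 19.07 pos [ 0.6578 -0.0085  0.0348] yawx 174.74 yawy 84.74 tilt [-0.0001  0.    ] F [ 0.2  0.3 -1. ] open 0.0599 j6 -1.57
```

View pics/w13.png

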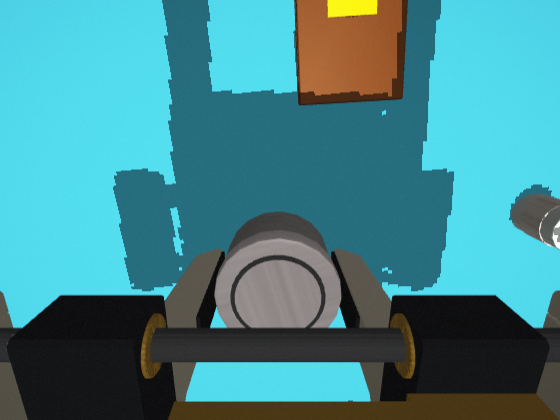

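```bash
python3 - <<'E'
from h import *
c=wload("w13"); p=unp(c,278.5,297,.044); s=robot.read_state(); M=R.from_rotvec(s["orientation"]).as_matrix(); print(p,(M.T@(p-s["tool_pos"])).round(4))
E
```

```text
[ 0.65784877 -0.00871267  0.044     ] [-0.0001 -0.0002 -0.0092]
```

Request:
drive_tool --pt "1 0 0 1 0 0 0" --pt "1 0 0 2.5 0 0 0" --pt "1 0 0 4 0 0 -0.1" --pt "1 -0.6 1.4 5 0 0 -0.2" --pt "1 -1.2 2.8 5 0 0 -0.32" --pt "1 -1.8 4.2 5 0 0 -0.44" --pt "1 -2.5 5.6 5 0 0 -0.56" --pt "1 -3.1 7 5 0 0 -0.68" --pt "1 -3.7 8.4 5 0 0 -0.8" --pt "1 -4.3 9.8 5 0 0 -0.92" --pt "1 -5 11.2 5 0 0 -1.04" --pt "1 -5.6 12.6 5 0 0 -1.16" --pt "1 -6.1 13.8 5 0 0 -1.28" --pt "1 -6.5 14.6 5 0 0 -1.4" --pt "1 -6.5 14.6 5 0 0 -1.5" --pt "1 -6.5 14.6 5 0 0 -1.537" --pt "1 -6.5 14.6 5 0 0 -1.537" --pt "1 -6.5 14.6 5 0 0 -1.537" --pt "1 -6.5 14.6 5 0 0 -1.537" --pt "1 -6.5 14.6 5 0 0 -1.537"

```text
t: 20.78
tool_pos: [0.4955, 0.356, 0.1598]
orientation: [-2.284, -2.157, 0.0]
force: [-0.1, -0.3, -1.8]
opening: 0.0596
```

```bash
python3 - <<'E'
from h import *
st(); wsave("w14"); st()
t=cam("top"); crop(t,"t14",100,130,300,280,4)
E
```

```text
t 20.78 pos [0.4955 0.356  0.1598] yawx 86.71 yawy -3.29 tilt [-0.0002 -0.0001] F [-0.1 -0.3 -1.8] open 0.0596 j6 0.6
t 20.83 pos [0.4955 0.3561 0.1599] yawx 86.69 yawy -3.31 tilt [-0.0001 -0.    ] F [ 0.4  0.4 -0.8] open 0.0597 j6 0.6
```

View pics/w14.png

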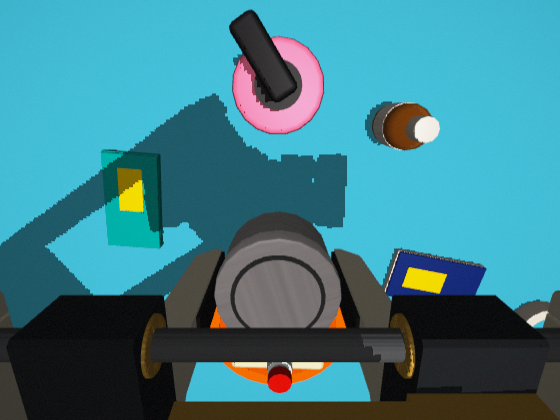

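```bash
python3 - <<'E'
from h import *
c=wload("w14")
for d in (.198,.2003,.203):
    p=c["T"]@np.array([(278.3-c["cx"])/c["fx"]*d,(85.5-c["cy"])/c["fy"]*d,d,1]); print(p[:3].round(4))
E
```

```text
[0.5021 0.4518 0.0885]
[0.5021 0.452  0.0861]
[0.5021 0.4522 0.0832]
```

View pics/t14.png

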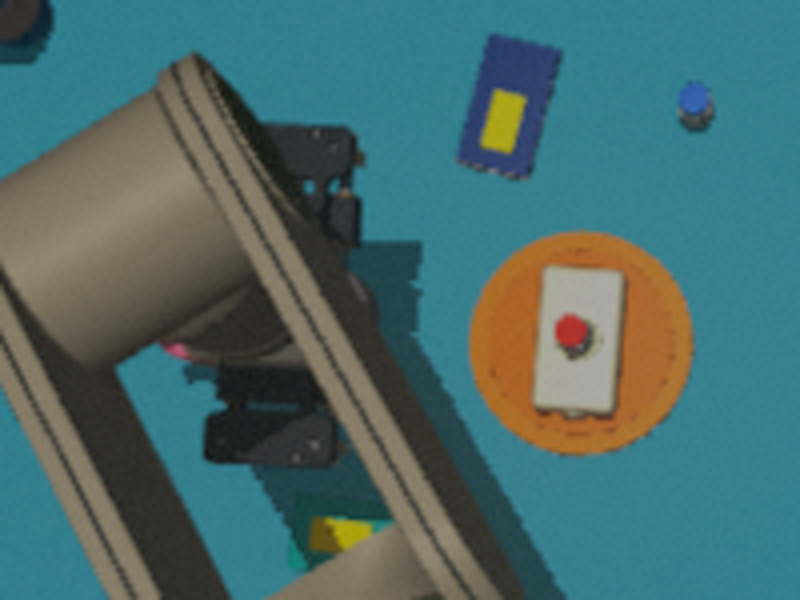

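Request:
drive_tool --pt "1 0.03 0.04 -1 0 0 0" --pt "1 0.03 0.04 -2 0 0 0" --pt "1 0.03 0.04 -3 0 0 0" --pt "1 0.03 0.04 -4 0 0 0" --pt "1 0.03 0.04 -4.6 0 0 0" --pt "1 0.03 0.04 -4.7 0 0 0" --pt "1 0.03 0.04 -4.7 0 0 0" --pt "1 0.03 0.04 -4.7 0 0 0" --pt "1 0.03 0.04 -4.7 0 0 0" --pt "1 0.03 0.04 -4.7 0 0 0" --pt "1 0.03 0.04 -4.7 0 0 0" --pt "1 0.03 0.04 -4.7 0 0 0"

```text
t: 21.88
tool_pos: [0.4966, 0.3578, 0.0434]
orientation: [2.285, 2.156, 0.002]
force: [0.7, -0.7, -1.7]
opening: 0.0594
```

Request:
drive_tool --pt "1 -0.01 -0.02 -0.15 0 0 0" --pt "1 -0.01 -0.02 -0.31 0 0 0" --pt "1 -0.01 -0.02 -0.31 0 0 0" --pt "1 -0.01 -0.02 -0.31 0 0 0" --pt "1 -0.01 -0.02 -0.31 0 0 0" --pt "1 -0.01 -0.02 -0.31 0 0 0" --pt "1 -0.01 -0.02 -0.31 0 0 0"

```text
t: 22.47
tool_pos: [0.4956, 0.3569, 0.0344]
orientation: [-2.285, -2.156, 0.001]
force: [-0.1, -0.7, -1.6]
opening: 0.0595
```

```bash
python3 - <<'E'
from h import *
st(); wsave("w15")
E
```

```text
t 22.47 pos [0.4956 0.3569 0.0344] yawx 86.68 yawy -3.32 tilt [-0.0005 -0.0002] F [-0.1 -0.7 -1.6] open 0.0595 j6 0.6
```

View pics/w15.png

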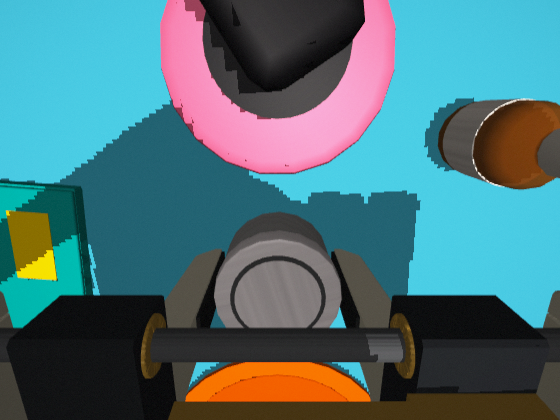

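Tin is at table height, clear of bottle and plate. Release, lift, and look.

Request:
drive_tool --pt "1 0.02 0 -0.01 0 0 0" --pt "1 0.02 0 -0.01 0 0 0" --pt "0.5 0.02 0 -0.01 0 0 0" --pt "0 0.02 0 -0.01 0 0 0" --pt "0 0.02 0 -0.01 0 0 0" --pt "0 0.02 0 -0.01 0 0 0" --pt "0 0.02 0 -0.01 0 0 0" --pt "0 0.02 0 -0.01 0 0 0" --pt "0 0.02 0 1 0 0 0" --pt "0 0.02 0 2.5 0 0 0" --pt "0 0.02 0 4 0 0 0" --pt "0 0.02 0 5.5 0 0 0" --pt "0 0.02 0 7 0 0 0" --pt "0 0.02 -1 7 0 0 0" --pt "0 0.02 -2 7 0 0 0" --pt "0 0.02 -2 7 0 0 0" --pt "0 0.02 -2 7 0 0 0"

```text
t: 23.93
tool_pos: [0.4965, 0.3062, 0.2099]
orientation: [2.287, 2.154, 0.001]
force: [-0.3, 0.3, 0.3]
opening: 0.0927
```

```bash
python3 - <<'E'
from h import *
st(); wsave("w16"); st()
E
```

```text
t 23.93 pos [0.4965 0.3062 0.2099] yawx 86.57 yawy -3.43 tilt [0.0003 0.0003] F [-0.3  0.3  0.3] open 0.0927 j6 0.52
t 23.98 pos [0.4963 0.3069 0.2096] yawx 86.62 yawy -3.38 tilt [-0.0001  0.0004] F [ 0.3  1.1 -0.2] open 0.0929 j6 0.52
```

View pics/w16.png

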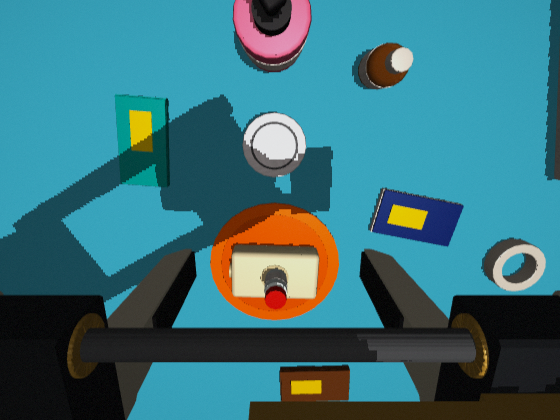

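```bash
python3 - <<'E'
from h import *
c=wload("w16")
im=cv2.imread("pics/w16.png"); cv2.imwrite("pics/w16c.png",cv2.resize(im[170:270,350:490],None,fx=5,fy=5,interpolation=cv2.INTER_CUBIC))
print("tin",unp(c,274.7,145,.044))
E
```

```text
tin [0.49759232 0.3564983  0.044     ]
```

View pics/w16c.png

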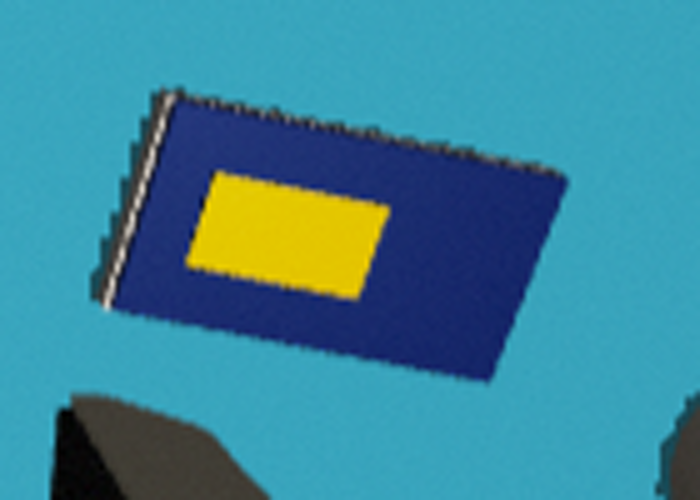

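Request:
drive_tool --pt "0 0.5 -0.1 0 0 0 0.12" --pt "0 1 -0.2 0 0 0 0.24" --pt "0 1.5 -0.3 0 0 0 0.36" --pt "0 2 -0.4 0 0 0 0.48" --pt "0 2.5 -0.6 0 0 0 0.6" --pt "0 3 -0.8 0 0 0 0.72" --pt "0 3.5 -1 0 0 0 0.84" --pt "0 4 -1.2 0 0 0 0.96" --pt "0 4.5 -1.4 0 0 0 1.08" --pt "0 5 -1.6 -0.5 0 0 1.2" --pt "0 5.6 -1.7 -1 0 0 1.32" --pt "0 6.1 -1.8 -2 0 0 1.39" --pt "0 6.1 -1.8 -2.8 0 0 1.39" --pt "0 6.1 -1.8 -2.8 0 0 1.39" --pt "0 6.1 -1.8 -2.8 0 0 1.39" --pt "0 6.1 -1.8 -2.8 0 0 1.39" --pt "0 6.1 -1.8 -2.8 0 0 1.39" --pt "0 6.1 -1.8 -2.8 0 0 1.39"

```text
t: 25.48
tool_pos: [0.6496, 0.2627, 0.142]
orientation: [0.373, 3.116, 0.002]
force: [-0.1, 0.9, -0.5]
opening: 0.0927
```

```bash
python3 - <<'E'
from h import *
st(); wsave("w17"); st()
E
```

```text
t 25.48 pos [0.6496 0.2627 0.142 ] yawx 166.34 yawy 76.34 tilt [0.003 0.001] F [-0.1  0.9 -0.5] open 0.0927 j6 -1.02
t 25.53 pos [0.6495 0.2626 0.1417] yawx 166.33 yawy 76.33 tilt [0.0028 0.001 ] F [-0.6 -0.   0.3] open 0.0932 j6 -1.02
```

View pics/w17.png

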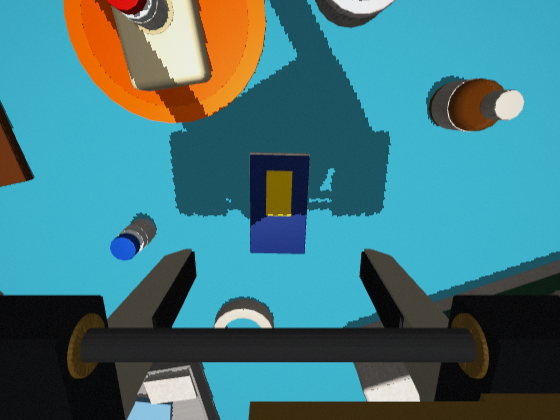

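```bash
python3 - <<'E'
from h import *
c=wload("w17")
P=np.array([unp(c,u,v,.010)[:2] for u,v in [(250,155),(309.5,156),(304.5,253),(250.5,251.5)]]); print(P.round(4),P.mean(0))
d=(P[3]-P[0]+P[2]-P[1]); print(np.degrees(np.arctan2(d[1],d[0]))); d=P[1]-P[0]+P[2]-P[3]; print(np.degrees(np.arctan2(d[1],d[0]))-90)
b=np.array([unp(c,u,v,.03)[:2] for u,v in [(345,327),(560,258)]]);print(b)
im=cv2.imread("pics/w17.png"); cv2.imwrite("pics/w17c.png",cv2.resize(im[140:265,230:330],None,fx=4.7,fy=4.7,interpolation=cv2.INTER_CUBIC))
E
```

```text
[[0.6002 0.2508]
 [0.6127 0.2988]
 [0.6982 0.2761]
 [0.6851 0.2285]] [0.6490507  0.26354311]
-14.828270851672462
-14.997865074004125
[[0.77000931 0.29687196]
 [0.74475606 0.48738014]]
```

View pics/w17c.png

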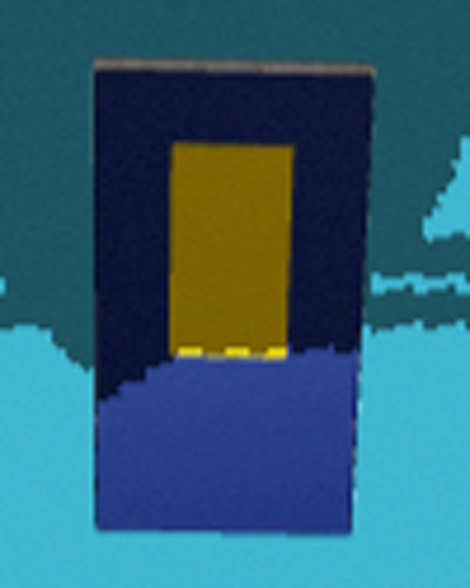

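Request:
drive_tool --pt "0 0.02 0.03 -1 0 0 -0.015" --pt "0 0.02 0.03 -2 0 0 -0.015" --pt "0 0.02 0.03 -3 0 0 -0.015" --pt "0 0.02 0.03 -4 0 0 -0.015" --pt "0 0.02 0.03 -4.3 0 0 -0.015" --pt "0 0.02 0.03 -4.3 0 0 -0.015" --pt "0 0.02 0.03 -4.3 0 0 -0.015" --pt "0 0.02 0.03 -4.3 0 0 -0.015" --pt "0 0.02 0.03 -4.3 0 0 -0.015" --pt "0 0.02 0.03 -4.3 0 0 -0.015" --pt "0 0.02 0.03 -4.3 0 0 -0.015"

```text
t: 26.45
tool_pos: [0.6501, 0.263, 0.0336]
orientation: [0.397, 3.114, 0.001]
force: [-0.2, -0.5, 0.2]
opening: 0.0936
```

```bash
python3 - <<'E'
from h import *
st(); wsave("w18"); st()
E
```

```text
t 26.45 pos [0.6501 0.263  0.0336] yawx 165.46 yawy 75.46 tilt [0.002  0.0006] F [-0.2 -0.5  0.2] open 0.0936 j6 -1.01
t 26.5 pos [0.6499 0.2629 0.0332] yawx 165.46 yawy 75.46 tilt [0.0014 0.0004] F [0.3 0.1 0.8] open 0.093 j6 -1.01
```

View pics/w18.png

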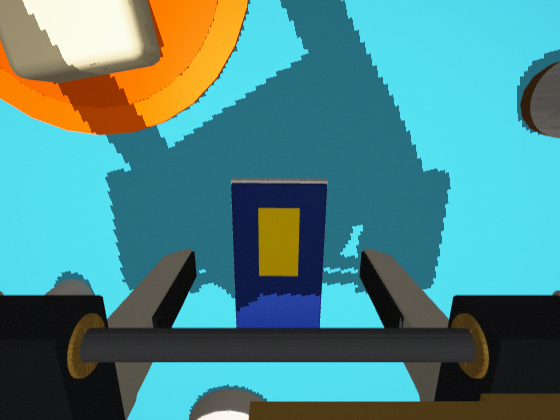

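Request:
drive_tool --pt "0 0 0.01 -0.1 0 0 0" --pt "0 0 0.01 -0.18 0 0 0" --pt "0 0 0.01 -0.18 0 0 0" --pt "0 0 0.01 -0.18 0 0 0" --pt "0 0 0.01 -0.18 0 0 0" --pt "1 0 0.01 -0.18 0 0 0" --pt "1 0 0.01 -0.18 0 0 0" --pt "1 0 0.01 -0.18 0 0 0" --pt "1 0 0.01 -0.18 0 0 0" --pt "1 0 0.01 -0.18 0 0 0" --pt "1 0 0.01 -0.18 0 0 0" --pt "1 0 0.01 -0.18 0 0 0" --pt "1 0 0.01 -0.18 0 0 0" --squeeze 15

```text
t: 27.58
tool_pos: [0.6493, 0.263, 0.0277]
orientation: [0.398, 3.116, 0.0]
force: [-0.5, -0.4, -1.1]
opening: 0.0496
```

```bash
python3 - <<'E'
from h import *
st(); wsave("w19")
im=cv2.imread("pics/w19.png"); cv2.imwrite("pics/w19c.png",cv2.resize(im[170:340,180:380],None,fx=4,fy=3.5,interpolation=cv2.INTER_CUBIC))
E
```

```text
t 27.58 pos [0.6493 0.263  0.0277] yawx 165.46 yawy 75.46 tilt [0. 0.] F [-0.5 -0.4 -1.1] open 0.0496 j6 -1.01
```

View pics/w19c.png

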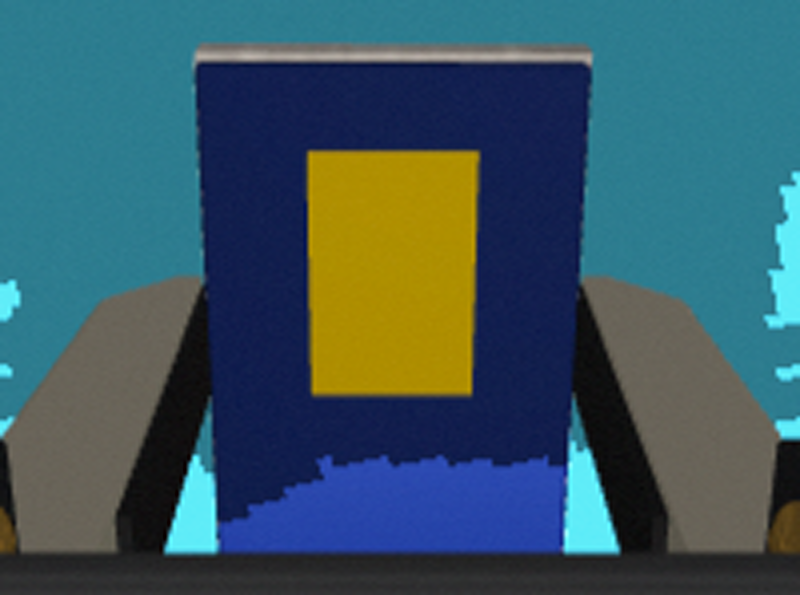

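Request:
drive_tool --pt "1 0 0 1 0 0 0" --pt "1 0 0 2.5 0 0 0" --pt "1 0 -0.5 4 0 0 0" --pt "1 -0.3 -2 5 0 0 0.05" --pt "1 -0.6 -3.5 5.9 0 0 0.1" --pt "1 -0.9 -5 5.9 0 0 0.15" --pt "1 -1.2 -6.5 5.9 0 0 0.2" --pt "1 -1.5 -8 5.9 0 0 0.25" --pt "1 -1.8 -9.5 5.9 0 0 0.3" --pt "1 -2.1 -11 5.9 0 0 0.334" --pt "1 -2.4 -12.5 5.9 0 0 0.334" --pt "1 -2.8 -14 5.9 0 0 0.334" --pt "1 -3.1 -15.5 5.9 0 0 0.334" --pt "1 -3.4 -17 5.9 0 0 0.334" --pt "1 -3.6 -18.1 5.9 0 0 0.334" --pt "1 -3.6 -18.1 5.9 0 0 0.334" --pt "1 -3.6 -18.1 5.9 0 0 0.334" --pt "1 -3.6 -18.1 5.9 0 0 0.334" --pt "1 -3.6 -18.1 5.9 0 0 0.334" --pt "1 -3.6 -18.1 5.9 0 0 0.334"

```text
t: 29.3
tool_pos: [0.5596, -0.1882, 0.1751]
orientation: [0.129, -3.139, -0.0]
force: [0.1, 0.2, -1.0]
opening: 0.0499
```

```bash
python3 - <<'E'
from h import *
c=wload("w19")
for x in (197,395,590):
    p=unp(c,180+x/4,170+63/3.5,.010); q=np.linalg.inv(c["T"])@np.append(p,1)
    print((np.linalg.inv(np.array(robot.read_camera("wrist")["mount"]))is None) if 0 else p)
T=c["T"]; 
s=st(); c2=wsave("w20"); mount=robot.read_camera("wrist")["mount"]
Tt=T@np.linalg.inv(mount)
for x in (197,395,590):
    p=unp(c,180+x/4,170+63/3.5,.010); print("tool",(np.linalg.inv(Tt)@np.append(p,1))[:3].round(4))
E
```

```text
[0.59976791 0.250427   0.01      ]
[0.60593664 0.27428912 0.01      ]
[0.61201265 0.2977926  0.01      ]
t 29.3 pos [ 0.5596 -0.1882  0.1751] yawx -175.30 yawy 94.70 tilt [-0.0001  0.0002] F [ 0.1  0.2 -1. ] open 0.0499 j6 -2.06
tool [ 0.0451 -0.0248  0.0176]
tool [ 0.0451 -0.0001  0.0176]
tool [0.0451 0.0241 0.0176]
```

View pics/w20.png

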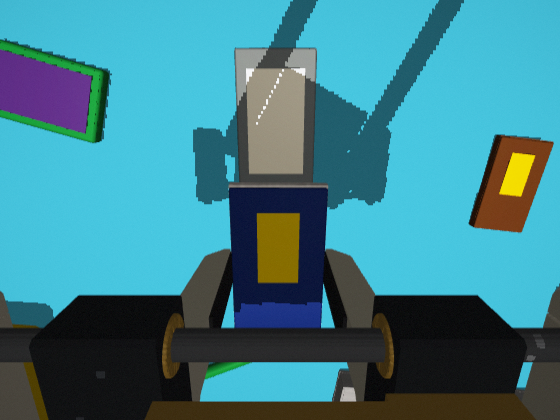

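```bash
python3 - <<'E'
from h import *
im=cv2.imread("pics/w20.png"); cv2.imwrite("pics/w20c.png",cv2.resize(im[40:190,215:335],None,fx=4,fy=4,interpolation=cv2.INTER_CUBIC))
E
```

```text
(no output)
```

View pics/w20c.png

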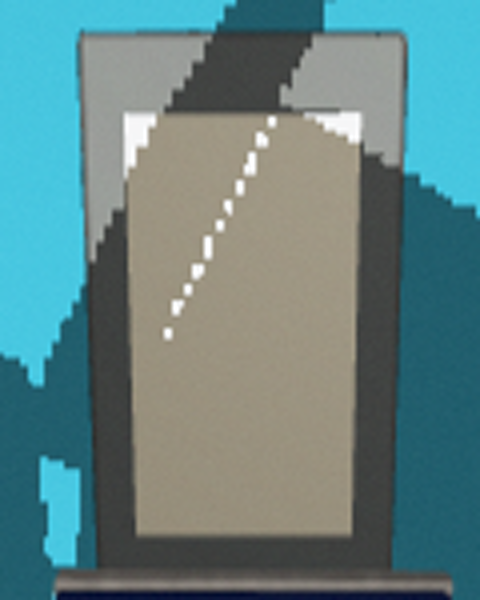

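```bash
python3 - <<'E'
from h import *
c=wload("w20")
f=lambda x,y:((x+.5)/4-.5+215,(y+.5)/4-.5+40)
P=np.array([unp(c,*f(x,y),.018)[:2] for x,y in [(123,112),(361,112),(352,536),(135,536)]]);print(P.round(4),P.mean(0).round(4))
d=P[3]-P[0]+P[2]-P[1];print(np.degrees(np.arctan2(d[1],d[0])),np.linalg.norm(d)/2); d=P[1]-P[0]+P[2]-P[3];print(np.degrees(np.arctan2(d[1],d[0]))-90,np.linalg.norm(d)/2)
P=np.array([unp(c,*f(x,y),.006)[:2] for x,y in [(80,33),(404,33)]]);print("base",P.mean(0))
s=st()
E
```

```text
[[ 0.4468 -0.2254]
 [ 0.4426 -0.1754]
 [ 0.5327 -0.1678]
 [ 0.5368 -0.2178]] [ 0.4897 -0.1966]
4.840955715357024 0.09037258858190018
4.746130420919712 0.050138359688620016
base [ 0.42776925 -0.20185496]
t 29.4 pos [ 0.5596 -0.1884  0.1751] yawx -175.31 yawy 94.69 tilt [0.     0.0001] F [-0.2 -0.8 -0.2] open 0.0493 j6 -2.06
```

Request:
drive_tool --pt "1 -1.4 -0.17 0 0 0 0.002" --pt "1 -2.78 -0.33 0 0 0 0.002" --pt "1 -2.78 -0.33 -1 0 0 0.002" --pt "1 -2.78 -0.33 -2.5 0 0 0.002" --pt "1 -2.78 -0.33 -4 0 0 0.002" --pt "1 -2.78 -0.33 -4.7 0 0 0.002" --pt "1 -2.78 -0.33 -4.7 0 0 0.002" --pt "1 -2.78 -0.33 -4.7 0 0 0.002" --pt "1 -2.78 -0.33 -4.7 0 0 0.002" --pt "1 -2.78 -0.33 -4.7 0 0 0.002" --pt "1 -2.78 -0.33 -4.7 0 0 0.002" --pt "1 -2.78 -0.33 -4.7 0 0 0.002" --pt "1 -2.78 -0.33 -4.7 0 0 0.002"

```text
t: 30.48
tool_pos: [0.4905, -0.1981, 0.0587]
orientation: [-0.129, 3.137, -0.001]
force: [0.3, -0.2, -0.3]
opening: 0.0498
```

```bash
python3 - <<'E'
from h import *
st(); wsave("w21"); st()
c=cam("side"); crop(c,"s21",270,210,470,340,4)
E
```

```text
t 30.48 pos [ 0.4905 -0.1981  0.0587] yawx -175.29 yawy 94.71 tilt [ 0.0015 -0.0008] F [ 0.3 -0.2 -0.3] open 0.0498 j6 -2.13
t 30.53 pos [ 0.4902 -0.198   0.0584] yawx -175.29 yawy 94.71 tilt [ 0.001  -0.0005] F [-1.  -0.6 -0.9] open 0.0498 j6 -2.13
```

View pics/w21.png

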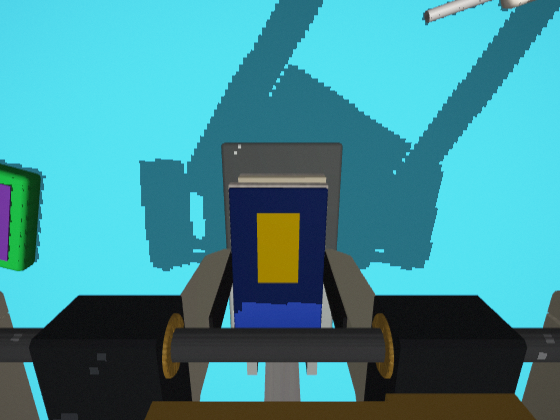

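View pics/s21.png

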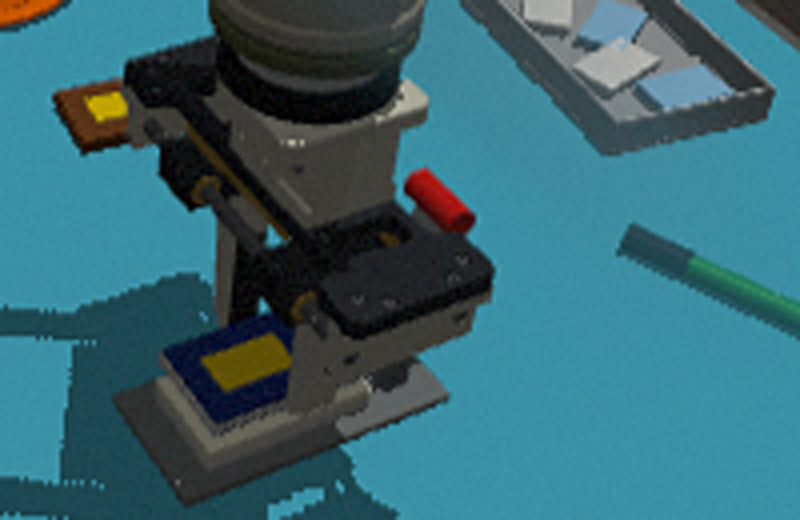

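```bash
python3 - <<'E'
from h import *
im=cv2.imread("pics/w21.png"); cv2.imwrite("pics/w21c.png",cv2.resize(im[135:265,210:350],None,fx=5.5,fy=4.6,interpolation=cv2.INTER_CUBIC))
E
```

```text
(no output)
```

View pics/w21c.png

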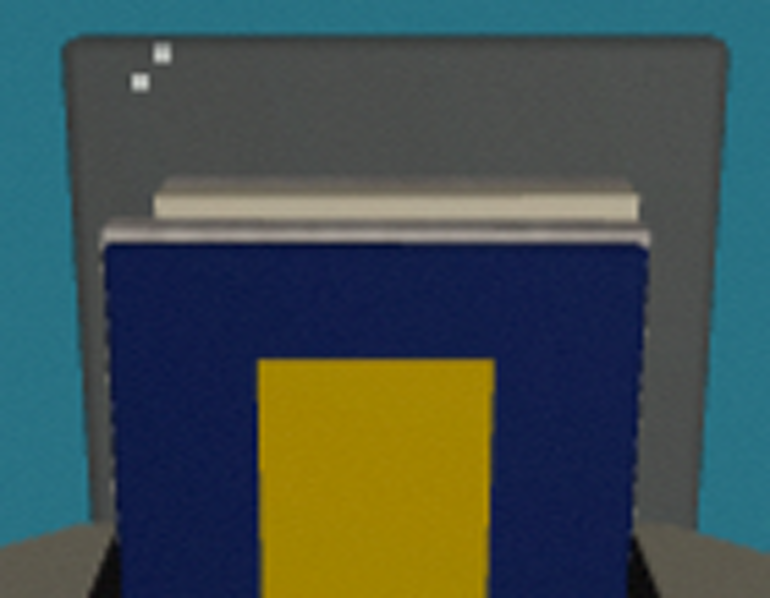

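```bash
python3 - <<'E'
from h import *
c=wload("w21"); mount=robot.read_camera("wrist")["mount"]; Ti=np.linalg.inv(c["T"]@np.linalg.inv(mount))
g=lambda x,y:((x+.5)/5.5-.5+210,(y+.5)/4.6-.5+135)
s=0.0584
for n,x,y,z in [("pileL",154,195,.018),("pileR",639,195,.018),("baseL",63,37,.006),("baseR",727,37,.006),("bkL",105,243,s-.0277+.010),("bkR",648,243,s-.0277+.010)]:
    p=unp(c,*g(x,y),z); print(n,p.round(4),"tool",(Ti@np.append(p,1))[:3].round(4))
E
```

```text
pileL [ 0.4467 -0.2251  0.018 ] tool [ 0.0459 -0.0233  0.0406]
pileR [ 0.4426 -0.1755  0.018 ] tool [0.046  0.0265 0.0406]
baseL [ 0.4298 -0.237   0.006 ] tool [ 0.0638 -0.0337  0.0526]
baseR [ 0.4239 -0.1668  0.006 ] tool [0.0638 0.0367 0.0525]
bkL [ 0.4474 -0.2269  0.0407] tool [ 0.0453 -0.0251  0.0179]
bkR [ 0.4434 -0.1778  0.0407] tool [0.0453 0.0241 0.0179]
```

Request:
drive_tool --pt "1 -0.02 0.08 -0.1 0 0 0" --pt "1 -0.02 0.08 -0.25 0 0 0" --pt "1 -0.02 0.08 -0.38 0 0 0" --pt "1 -0.02 0.08 -0.38 0 0 0" --pt "1 -0.02 0.08 -0.38 0 0 0" --pt "1 -0.02 0.08 -0.38 0 0 0" --pt "1 -0.02 0.08 -0.38 0 0 0" --pt "1 -0.02 0.08 -0.38 0 0 0" --pt "1 -0.02 0.08 -0.38 0 0 0" --pt "1 -0.02 0.08 -0.38 0 0 0"

```text
t: 31.47
tool_pos: [0.4894, -0.1959, 0.0483]
orientation: [-0.129, 3.139, -0.0]
force: [-0.4, -0.0, -1.1]
opening: 0.0495
```

```bash
python3 - <<'E'
from h import *
st(); wsave("w22")
im=cv2.imread("pics/w22.png"); cv2.imwrite("pics/w22c.png",cv2.resize(im[135:265,210:350],None,fx=5.5,fy=4.6,interpolation=cv2.INTER_CUBIC))
E
```

```text
t 31.47 pos [ 0.4894 -0.1959  0.0483] yawx -175.29 yawy 94.71 tilt [ 0.0002 -0.0002] F [-0.4 -0.  -1.1] open 0.0495 j6 -2.13
```

View pics/w22c.png

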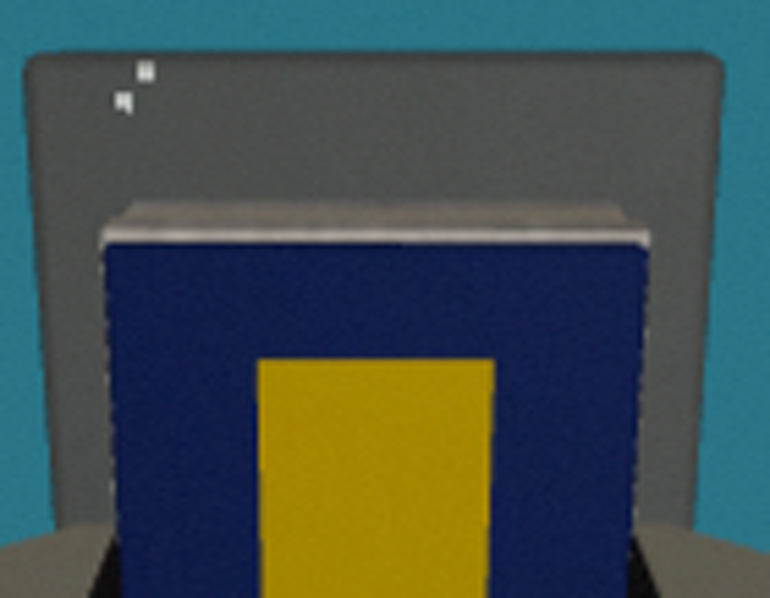

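Request:
drive_tool --pt "1 0 0 -0.05 0 0 0" --pt "1 0 0 -0.1 0 0 0" --pt "1 0 0 -0.1 0 0 0" --pt "1 0 0 -0.1 0 0 0" --pt "1 0 0 -0.1 0 0 0" --pt "1 0 0 -0.1 0 0 0" --pt "0.7 0 0 -0.1 0 0 0" --pt "0.3 0 0 -0.1 0 0 0" --pt "0.2 0 0 -0.1 0 0 0" --pt "0.2 0 0 -0.1 0 0 0" --pt "0.2 0 0 -0.1 0 0 0" --pt "0.2 0 0 -0.1 0 0 0" --pt "0.2 0 0 0.5 0 0 0" --pt "0.2 0 0 2 0 0 0" --pt "0.2 0 0 3.5 0 0 0" --pt "0.2 0 0 5 0 0 0" --pt "0.2 0 0 6 0 0 0" --pt "0.2 0 0 6 0 0 0" --pt "0.2 0 0 6 0 0 0"

```text
t: 33.1
tool_pos: [0.4906, -0.1965, 0.2005]
orientation: [-0.129, 3.135, -0.004]
force: [0.3, 0.4, -0.8]
opening: 0.0744
```

```bash
python3 - <<'E'
from h import *
st(); wsave("w23")
im=cv2.imread("pics/w23.png"); cv2.imwrite("pics/w23c.png",cv2.resize(im[80:320,180:380],None,fx=3,fy=2.5,interpolation=cv2.INTER_CUBIC))
st()
E
```

```text
t 33.1 pos [ 0.4906 -0.1965  0.2005] yawx -175.29 yawy 94.71 tilt [ 0.0042 -0.0022] F [ 0.3  0.4 -0.8] open 0.0744 j6 -2.13
t 33.15 pos [ 0.4895 -0.1959  0.1984] yawx -175.29 yawy 94.71 tilt [ 0.0009 -0.0005] F [-0.1  0.2 -1.1] open 0.0744 j6 -2.13
```

View pics/w23.png

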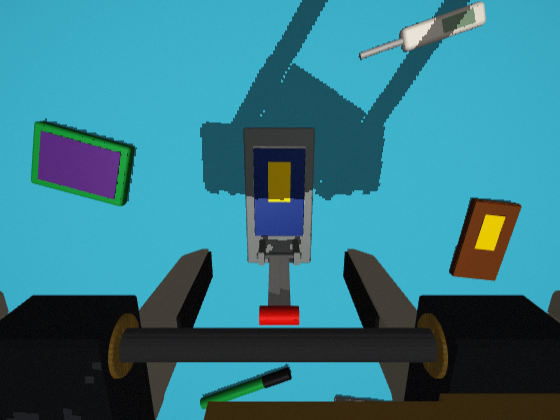

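View pics/w23c.png

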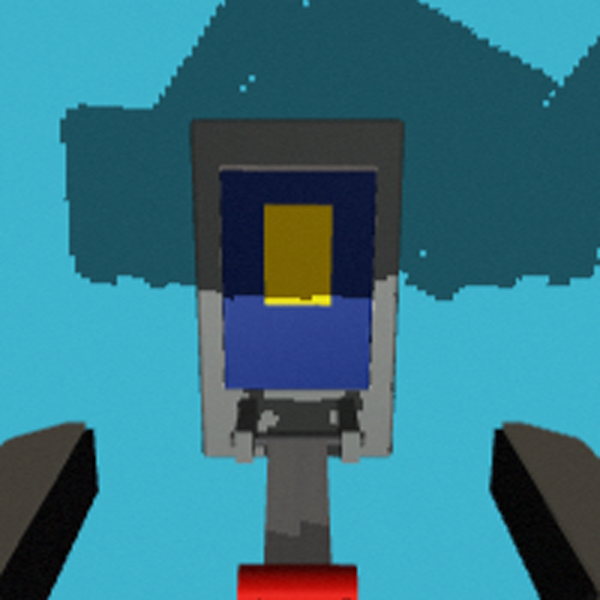

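```bash
python3 - <<'E'
from h import *
c=wload("w23")
print("roller",unp(c,279.3,315,.100)); 
P=np.array([unp(c,180+x/3,80+y/2.5,z)[:2] for x,y,z in [(220,170,.028),(376,170,.028),(370,388,.028),(226,389,.028)]]);print("bk",P.round(4),P.mean(0));d=P[3]-P[0]+P[2]-P[1];print(np.degrees(np.arctan2(d[1],d[0])))
P=np.array([unp(c,180+x/3,80+y/2.5,.006)[:2] for x,y in [(191,121),(404,121),(391,455),(206,455)]]);print("base",P.mean(0))
st()
E
```

```text
roller [ 0.5781329  -0.18858094  0.1       ]
bk [[ 0.4466 -0.2243]
 [ 0.4425 -0.1751]
 [ 0.5312 -0.1674]
 [ 0.5358 -0.2168]] [ 0.48905508 -0.19590203]
4.855716239713553
base [ 0.50135732 -0.19477602]
t 33.15 pos [ 0.4895 -0.1959  0.1984] yawx -175.29 yawy 94.71 tilt [ 0.0009 -0.0005] F [-0.1  0.2 -1.1] open 0.0744 j6 -2.13
```

Request:
drive_tool --pt "1 1.5 0.12 0 0 0 0" --pt "1 3 0.25 0 0 0 0" --pt "1 4.5 0.37 0 0 0 0" --pt "1 6 0.5 0 0 0 0" --pt "1 6 0.5 0 0 0 0" --pt "1 6 0.5 0 0 0 0" --pt "1 6 0.5 -1 0 0 0" --pt "1 6 0.5 -2 0 0 0" --pt "1 6 0.5 -3 0 0 0" --pt "1 6 0.5 -3.5 0 0 0" --pt "1 6 0.5 -3.5 0 0 0" --pt "1 6 0.5 -3.5 0 0 0" --pt "1 6 0.5 -3.5 0 0 0" --pt "1 6 0.5 -3.5 0 0 0" --pt "1 6 0.5 -3.5 0 0 0"

```text
t: 34.4
tool_pos: [0.6404, -0.1838, 0.1129]
orientation: [-0.129, 3.136, -0.002]
force: [0.2, 0.3, -0.5]
opening: 0.0004
```

```bash
python3 - <<'E'
from h import *
st(); wsave("w24"); c=cam("side"); crop(c,"s24",270,210,470,340,4); st()
E
```

```text
t 34.4 pos [ 0.6404 -0.1838  0.1129] yawx -175.29 yawy 94.71 tilt [ 0.0031 -0.0011] F [ 0.2  0.3 -0.5] open 0.0004 j6 -2.01
t 34.5 pos [ 0.64   -0.1836  0.1121] yawx -175.29 yawy 94.71 tilt [ 0.002  -0.0007] F [ 0.4 -0.6 -0.8] open 0.0001 j6 -2.01
```

View pics/w24.png

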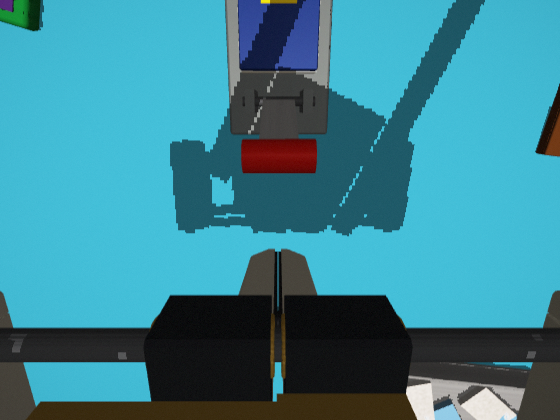

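View pics/s24.png

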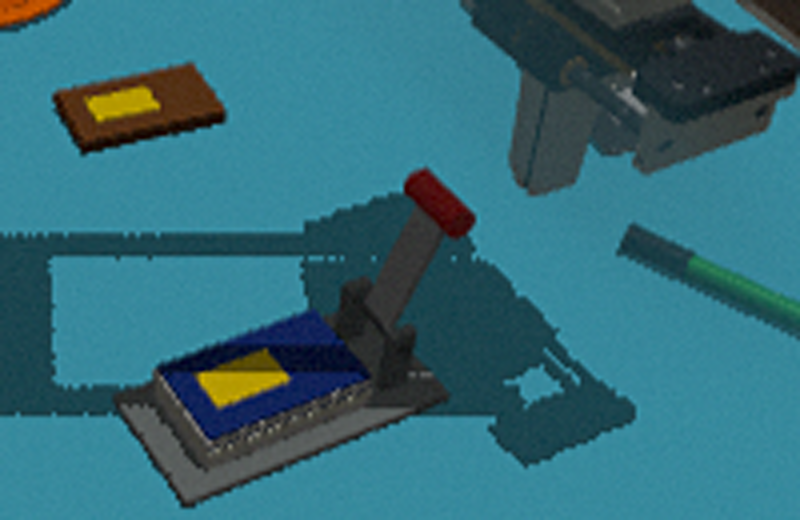

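Request:
drive_tool --pt "1 -0.5 -0.04 0 0 0 0" --pt "1 -1 -0.08 0 0 0 0" --pt "1 -1.3 -0.11 0 0 0 0" --pt "1 -1.5 -0.12 0 0 0 0" --pt "1 -1.7 -0.14 0 0 0 0" --pt "1 -1.9 -0.16 0 0 0 0" --pt "1 -2.1 -0.17 0 0 0 0" --pt "1 -2.3 -0.19 0 0 0 0" --pt "1 -2.5 -0.21 0 0 0 0" --pt "1 -2.7 -0.22 0 0 0 0" --pt "1 -2.9 -0.24 0 0 0 0" --pt "1 -3.1 -0.26 0 0 0 0" --pt "1 -3.3 -0.27 0 0 0 0" --pt "1 -3.5 -0.29 0 0 0 0" --pt "1 -3.7 -0.31 0 0 0 0" --pt "1 -3.9 -0.32 0 0 0 0"

```text
t: 35.83
tool_pos: [0.5412, -0.1913, 0.1105]
orientation: [0.129, -3.139, -0.0]
force: [0.2, -0.0, -0.5]
opening: 0.0008
```

```bash
python3 - <<'E'
from h import *
st(); wsave("w25"); c=cam("side"); crop(c,"s25",270,210,470,340,4); st()
E
```

```text
t 35.83 pos [ 0.5412 -0.1913  0.1105] yawx -175.29 yawy 94.71 tilt [-0.0003  0.0001] F [ 0.2 -0.  -0.5] open 0.0008 j6 -2.08
t 35.93 pos [ 0.5409 -0.1914  0.1105] yawx -175.31 yawy 94.69 tilt [-0.0007  0.0001] F [-0.  -0.3 -0.3] open 0.0005 j6 -2.08
```

View pics/s25.png

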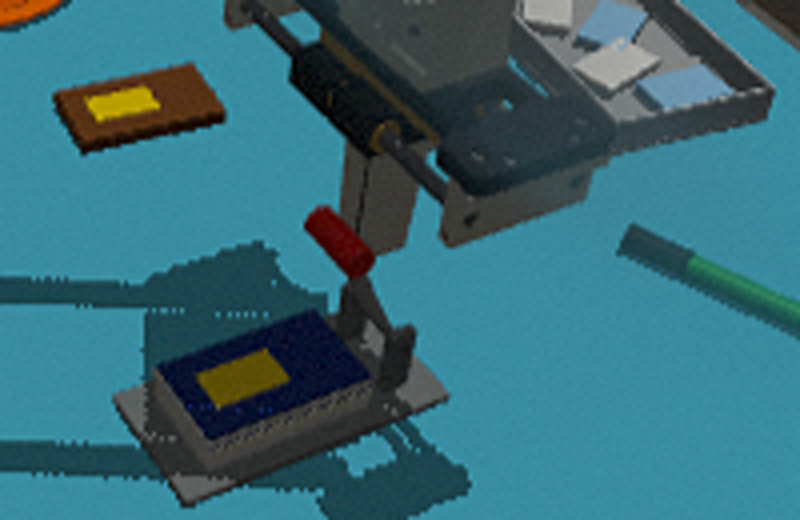

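View pics/w25.png

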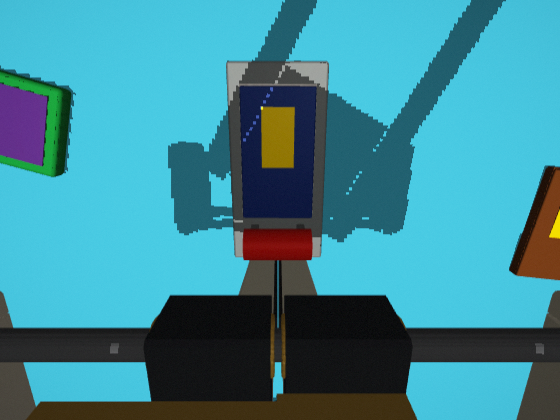

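Arm is past vertical and leaning over the pile, in contact with the fingers; continue slowly.

Request:
drive_tool --pt "1 -0.15 -0.01 0 0 0 0" --pt "1 -0.3 -0.02 0 0 0 0" --pt "1 -0.45 -0.04 0 0 0 0" --pt "1 -0.6 -0.05 0 0 0 0" --pt "1 -0.75 -0.06 0 0 0 0" --pt "1 -0.9 -0.07 0 0 0 0" --pt "1 -0.9 -0.07 0 0 0 0" --pt "1 -0.9 -0.07 0 0 0 0" --pt "1 -0.9 -0.07 0 0 0 0"

```text
t: 36.68
tool_pos: [0.5194, -0.1931, 0.1108]
orientation: [-0.129, 3.139, -0.0]
force: [-0.6, -0.4, 0.6]
opening: 0.0005
```

```bash
python3 - <<'E'
from h import *
st(); c=cam("side"); crop(c,"s26",270,210,470,340,4); st()
E
```

```text
t 36.68 pos [ 0.5194 -0.1931  0.1108] yawx -175.29 yawy 94.71 tilt [ 0.0003 -0.0001] F [-0.6 -0.4  0.6] open 0.0005 j6 -2.1
t 36.73 pos [ 0.5195 -0.1931  0.1107] yawx -175.29 yawy 94.71 tilt [ 0.0002 -0.0001] F [-0.2  0.2  0.6] open 0.0006 j6 -2.1
```

View pics/s26.png

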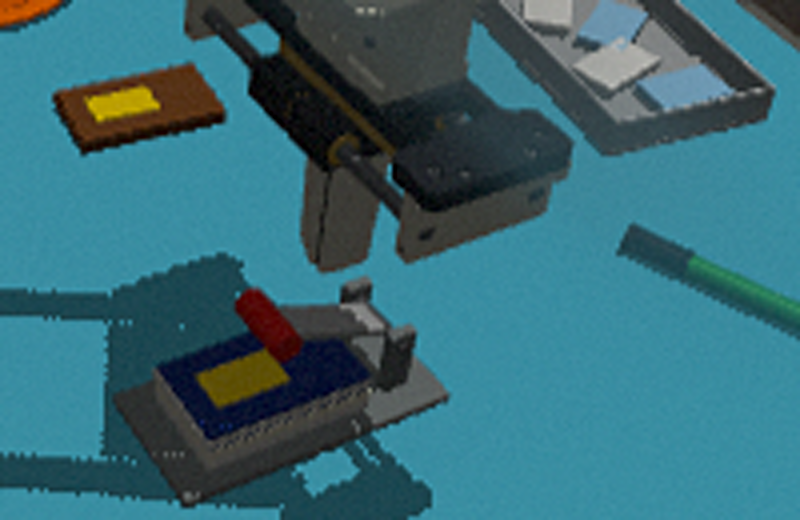

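Request:
drive_tool --pt "1 0 0 1 0 0 0" --pt "1 0 0 2 0 0 0" --pt "1 1 0 4 0 0 0" --pt "1 2 1 5 0 0 0" --pt "1 3 2 6 0 0 0" --pt "1 3 3 6 0 0 0" --pt "1 3 4 6 0 0 0" --pt "1 3 4 6 0 0 0" --pt "1 3 4 6 0 0 0" --pt "1 3 4 6 0 0 0" --pt "1 3 4 6 0 0 0"

```text
t: 37.65
tool_pos: [0.594, -0.094, 0.2601]
orientation: [0.128, -3.138, 0.0]
force: [0.2, 0.7, -0.6]
opening: 0.0007
```

```bash
python3 - <<'E'
from h import *
st(); wsave("w27"); c=cam("side"); crop(c,"s27",270,210,470,340,4); crop(c,"s27a",180,110,380,250,4); t=cam("top"); crop(t,"t27",120,130,450,260,2.4); crop(t,"t27b",360,150,440,250,6); st()
E
```

```text
t 37.65 pos [ 0.594  -0.094   0.2601] yawx -175.34 yawy 94.66 tilt [-0.0009 -0.0002] F [ 0.2  0.7 -0.6] open 0.0007 j6 -1.89
t 37.8 pos [ 0.594  -0.0941  0.2603] yawx -175.37 yawy 94.63 tilt [-0.0006 -0.    ] F [-0.6 -0.2  1. ] open 0.0005 j6 -1.89
```

View pics/s27.png

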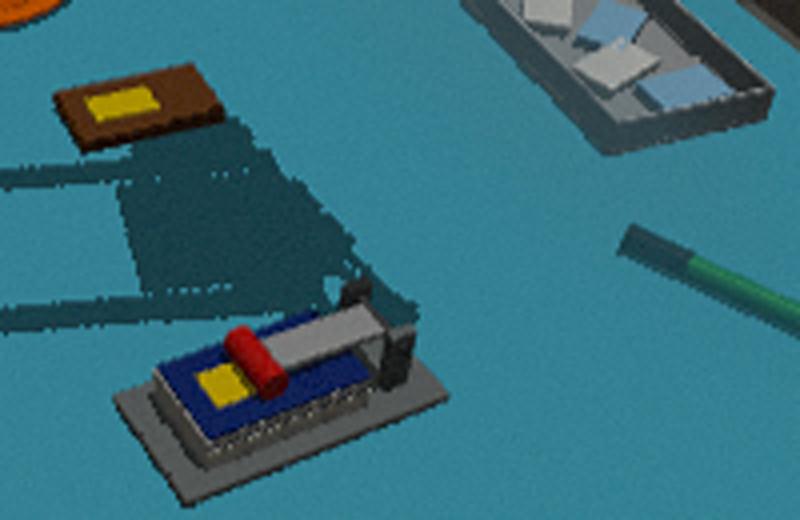

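View pics/s27a.png

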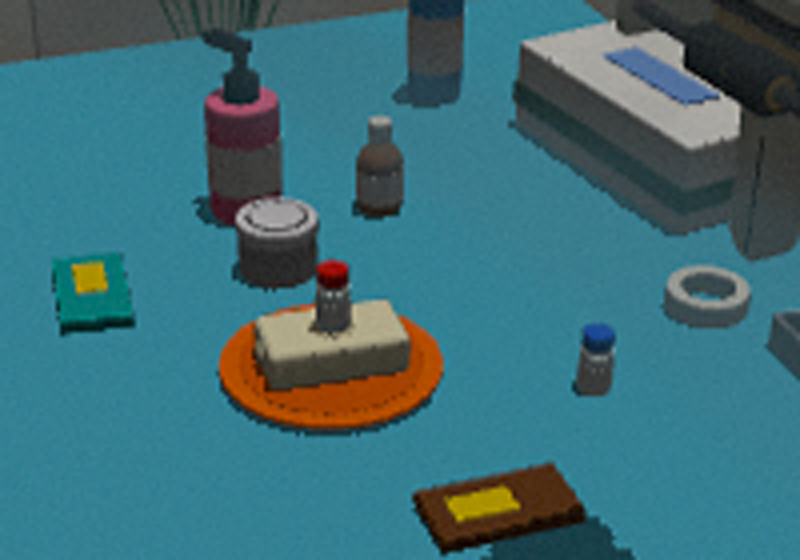

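View pics/t27.png

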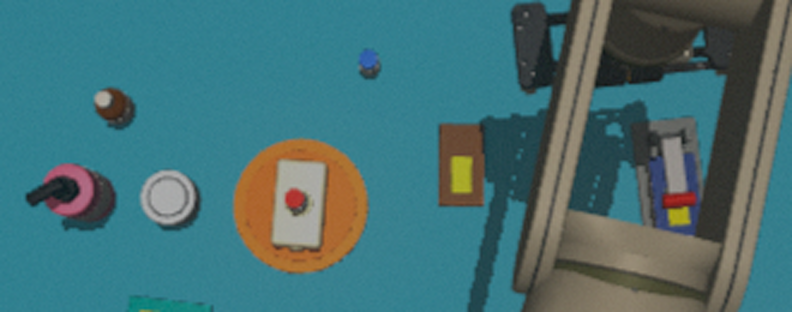

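View pics/t27b.png

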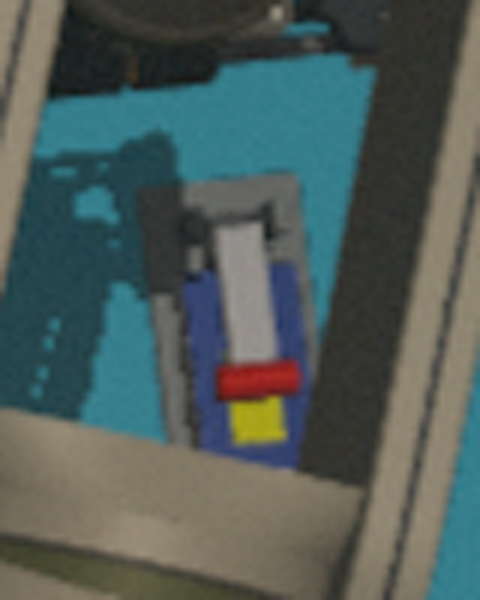

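View pics/w27.png

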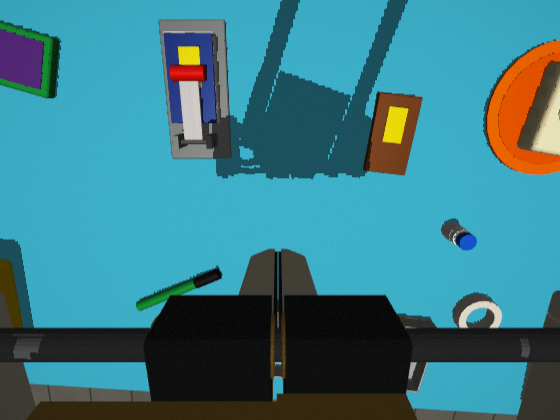

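```bash
python3 - <<'E'
from h import *
im=cv2.imread("pics/w27.png"); cv2.imwrite("pics/w27c.png",cv2.resize(im[10:170,145:245],None,fx=5,fy=3.7,interpolation=cv2.INTER_CUBIC))
E
```

```text
(no output)
```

View pics/w27c.png

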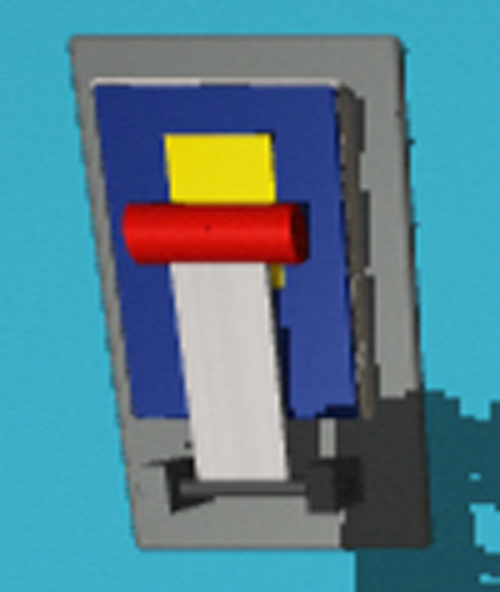

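```bash
python3 - <<'E'
from h import *
c=wload("w27"); f=lambda x,y:(145+x/5,10+y/3.7)
P=np.array([unp(c,*f(x,y),.028)[:2] for x,y in [(94,86),(336,86),(356,416),(132,418)]]);print(P.mean(0));d=P[3]-P[0]+P[2]-P[1];print(np.degrees(np.arctan2(d[1],d[0])))
P=np.array([unp(c,*f(x,y),.006)[:2] for x,y in [(70,38),(402,38),(430,546),(137,548)]]);print("pile from base",P.mean(0)-[.012,.001])
d=P[3]-P[0]+P[2]-P[1];print(np.degrees(np.arctan2(d[1],d[0])))
st(); print(robot.close_job())
E
```

```text
[ 0.48986541 -0.19569517]
4.158287251200447
pile from base [ 0.49035015 -0.195136  ]
4.695899880893028
t 37.8 pos [ 0.594  -0.0941  0.2603] yawx -175.37 yawy 94.63 tilt [-0.0006 -0.    ] F [-0.6 -0.2  1. ] open 0.0005 j6 -1.89
the job is handed in; nothing more can be done
None
```

All steps were done in the order asked, and the job was handed in at about 38 s of the 128 s allowed. The arm was clear of everything and reading no contact force. `close_job` reports no verdict, so what follows is what my own camera checks showed.

| Item | Last check |
|---|---|
| Ice pack on the plate | About 1 mm from the plate's centre |
| Red-capped vial on the ice pack | Standing upright within about 1 mm of the ice pack's centre |
| Steel tin in the gap | Mid-gap, about 1.5 mm off the plate–bottle line, touching neither |
| Blue booklet on the pile | Within about 1 mm of the pile's centre |
| Weighted arm | Roller resting on the booklet |

The last two booklet angle measurements disagreed slightly. It was within about 0.2° of the pile before the weighted arm came down, and about 0.5° off in the last picture, which was taken from an angle. I take that as reading error, though a small turn when the roller landed is possible.

My estimates of the pink bottle's position differed by 2–3 mm between camera views, so how evenly the tin sits in the gap is only known to that accuracy.

The blue-capped vial, the pink bottle and the brown and turquoise look-alikes were not touched. No step failed or had to be redone.

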